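# Crank a sample jar up against its sealing cap

### The arm

A 7-joint arm with a two-finger parallel gripper is mounted at the origin on the work surface. World frame = base frame: x ahead of the robot, y to its left, z up, the work surface at z = 0. Lengths are in m, angles in degrees, forces in N, time in s.
With the tool pointing down it reaches from about 0.425 to 0.875 m from the base axis. Payload 4.7 kg.
Tool frame: the origin (TCP) lies on the centre line of the jaws, within the pads' length; the fingertips stand 11 mm ahead of it and the grasp point (between the pads) lies 8 mm behind it; z points along the fingers, y is the direction in which the jaws open and shut (so a half turn about z gives the same grasp; the last joint's range is limited). The gripper opens to 87 mm and grips with 3 to 60 N. Pads are 19 mm wide; open, the fingers measure 117 mm over their backs; the gripper's body (75 mm by 190 mm) begins 51 mm behind the grasp point.
Start: joints at [66.125, 18.392, -4.016, 83.108, 1.295, 78.541, -3.26], TCP at [0.271, -0.591, 0.21] pointing down, gripper open.
Joint ranges: [-163.93, 163.93], [-17.29, 119.83], [-79.2, 71.16], [3.27, 140.29], [-89.18, 269.18], [5.43, 117.66], [-154.24, 154.24]. Speed limits (degrees/s): [147.25, 147.25, 180, 180, 180, 180, 180].

### API

Orientations are given as [roll, pitch, yaw] about the fixed x, y, z axes, in that order (R = Rz(yaw) Ry(pitch) Rx(roll)).
In Python, from cell import env gives the robot as it stands.
- The arm moves only by the tool servo_tool, never from a script. Its argument "moves" is text: rows parted by semicolons, each of 7 numbers parted by spaces: the shift along the tool's x, y, z as a fraction of full scale, then the turn, a rotation vector about the tool's x, y, z as a fraction of full scale, then the gripper's target within -1 to 1 (shut at 1, half-way at 0, fully open at -1). A call has 1 to 20 rows; each row shifts and turns the pose as measured when the row begins, along the tool's axes as they then stand; what a row does not reach is not made up. Full scale, the value 1, is 1000 mm for a shift and 0.5 rad for a turn. A row lasts 1/12 s, in which the tool goes at most 41.7 mm and 7.16 degrees, less where a joint would pass 70% of its speed; a pose out of reach is approached as far as the arm can. A call with a number of a shift or a turn outside -1 to 1 is refused whole. A call with a gripper value outside its range is refused whole. The fingers move at their own pace and stop on an object; "squeeze" is the grip in N (left out, the last holds). Time passes only in rows, so rows that do not move let the fingers close. It gives the time, the measured TCP pose, the force and the opening at its end, in the units of the state.
- env.get_obs(): the state, without advancing time (a new reading comes with each control period).
- env.read_camera(name): name is "scene" or "top" or "wrist"; returns a dict with "img" (400x640x3 uint8, red, green, blue), "range_z" (400x640 float32, m along the optical axis (not along the pixel's ray), 0 where there is no reading), "mtx" (3x3 intrinsics, pixels), "T" (4x4, takes a point from camera to world coordinates); the wrist camera has in their place "hand_eye" (4x4, takes a point from camera to tool coordinates, whose origin is the TCP and whose axes are the flange's). Camera axes: x right, y up, looking along -z (the intrinsics and any distortion apply to the point x, -y, -z); pixel columns grow to the right and rows downward; lengths in m; the calibration is good to about 2 mm. A picture is of the moment at which its call begins: read the wrist's pose just before it.
- env.sign_off(): hands the job in, once; it reports no verdict.
The state is a dict: "time_s": time; "qpos": joint angles; "joint_velocities": joint speeds; "effort": joint torques, N m; "tool_pos": TCP position; "tool_rot": TCP orientation; "force": force on the tool from outside, world axes, zero at the start; "wrist_torque": the same for the moment, N m; "grip_width": finger opening in m.
Only numpy, scipy, OpenCV 4.12 (cv2) and the standard library are available. Lean on these libraries where they do the work, as an engineer would, in place of code of your own. Each camera call takes 0.05 s, during which the arm holds its last target.

### The job

On the sealing stand, take the crank by its loose-turning black sleeve and, keeping the sleeve held between the fingers all the time, turn it clockwise to raise the glass jar until it is pressed firmly against the rubber cap above it: about 20 N of sealing force, for under 10 N leaks and over 38 N cracks the glass. Then let go of the sleeve, swing the lock lever fully over to its stop, and let go of that too. Leave the jar standing on its stage and the other things on the bench where they are.

Things in the scene. Friction and masses are not known exactly. Their poses are not given: they have to be found in the camera images.
- stand: sealing stand, fixed to the bench: grey base plate 170 x 620 x 20 mm (long along its y) with a white gearbox (110 x 100 mm, top 86 mm) under the crank and, at y = +355 mm, a steel column 28 mm thick, 340 mm high that carries the head and rubber cap. Origin on the bench plane under the crank's axis (base reaches from y = -220 to +400 mm); z up. Lock post at x = -30, y = -160 mm.
- cap_axis (a point): a point on the cap's vertical axis, 280 mm above the bench; NOT the cap's height. The cap, a black rubber disc 86 mm across under the head, was clamped by hand: its underside is 195 to 250 mm above the bench, unmeasured, so contact must be felt at the crank or seen. It is sprung: gives 3 N per mm, hard stop after 15 mm.
- crank_axis (a point): point on the crank's vertical axis, 142 mm above the bench, level with the middle of the sleeve
- sleeve: the crank's black plastic grip sleeve, upright, 26 mm in diameter and 56 mm tall (114 to 170 mm above the bench); origin at its centre, 60 mm from the crank's axis. It spins freely on its pin, so a hand holding it need not turn. The steel crank arm (20 mm wide, top at 107 mm) runs below it, in any direction from the axis at the start. Hold it between the fingers whenever the crank turns.
- crank (a joint): angle of the crank in rad: 0 at the start, grows clockwise seen from above. 1 rad raises the jar 12 mm: 2.9 to 7.5 rad to meet the cap, then 0.1 rad per 3.6 N of sealing force. It stays where left. Turning takes about 8 to 12 N along the path at the sleeve while the jar is free (friction and weight); every 10 N of sealing force adds about 2 N.
- jar: open clear glass jar, 68 mm across its rim and narrower below, 100 mm tall, loose on the steel lift stage inside a low ring of 6 mm lugs; origin at the centre of its underside, 60 mm above the bench at the start. It need not be handled.
- stage_axis (a point): fixed point on the lift's vertical axis, 60 mm above the bench (where the middle of the jar's underside is at the start)
- lock (a joint): angle of the lock lever in rad: 0 open (as at the start; lever pointing to the stand's -x), grows counter-clockwise seen from above, 1.25 locked against its stop. It stays where it is left; moving it takes about 2 N at its knob. The crank is not to be turned once it is locked.
- lock_knob (a point): centre of the black upright knob at the end of the lock lever: a cylinder 20 mm in diameter and 36 mm tall (91 to 127 mm above the bench), 60 mm from the lever's axis; a flat steel lever 14 mm wide runs below it, top at 95 mm
- lock_axis (a point): point on the lock lever's vertical axis, level with the middle of the knob (110 mm above the bench)
- bottle: bystander: small capped bottle, 56 mm in diameter, 110 mm tall, behind the stand; origin under its centre
- tipbox: bystander: closed white box 85 x 120 x 55 mm behind the stand; origin under its centre
- beaker: bystander: empty glass beaker 64 mm in diameter, 80 mm tall, on the robot side of the stand; origin under its centre
Things that resemble listed ones, but are neither listed nor needed, are in the scene too. Leave any purple look-alike of the jar alone.

How it is judged (in metres and radians):
On the way, in this order (a step that is already met when the one before it is completed fails the run):
1. the crank is being turned by its held sleeve (more than 0.5 rad) (contact force between the fingers and sleeve above 0.3 N and horizontal distance between the grasp point and sleeve below 0.02 m and value of joint crank above 0.5 rad), for 0.05 s.
2. the jar is pressed against the sealing cap with 10 to 38 N, the lock still open (contact force between jar and stand between 10 and 38 N and value of joint lock below 0.3 rad), for 0.3 s.
3. the lock lever is swung over to its stop (value of joint lock above 1.1 rad), for 0.2 s.
At the end, for the whole second after the job is handed in: The jar stands upright on its stage (within 12 mm of the lift's axis, tilt under 0.06 rad), at rest and pressed against the sealing cap with 10 to 38 N; the crank is still; the lock lever is at 1.1 rad or more (stop at 1.25) (contact force between jar and stand between 10 and 38 N and value of joint lock above 1.1 rad and horizontal distance between jar and stage_axis below 0.012 m and angle between jar's own z axis and vertical below 0.06 rad and linear speed of jar below 0.01 m/s and not (velocity of joint crank above 0.05 rad/s or velocity of joint crank below -0.05 rad/s)); the robot touches nothing.
It fails at once if the jar is pressed against the cap with more than 38 N (it cracks) (contact force between jar and stand above 38 N).
It fails at once if the crank turns (faster than 0.3 rad/s) while its sleeve is not held between the fingers ((velocity of joint crank above 0.3 rad/s or velocity of joint crank below -0.3 rad/s) and not (contact force between the fingers and sleeve above 0.3 N and horizontal distance between the grasp point and sleeve below 0.02 m)).
It fails at once if the crank is turned after the lever has been locked ((velocity of joint crank above 0.3 rad/s or velocity of joint crank below -0.3 rad/s) and value of joint lock above 0.6 rad).
It fails at once if a bystander is shifted by more than 30 mm (distance of any of bottle, tipbox, beaker from where it was at the start of the episode above 0.03 m).
It also fails if it takes over 72 s, if anything falls off the work surface, if the arm or the gripper's body presses on something with over 40 N, if the wrist force passes 120 N, or if a joint passes its speed limit or range.

## Working session

There is one attempt and no reset: what is moved stays moved. The work goes in short steps, Python scripts to look and compute and a tool call to move; the robot and the scene stay as the last step left them, time stands still between calls to the robot, and variables do not carry over. Pictures are saved under pics/ and viewed, and the job is handed in when it is done.

Besides the shell and the picture viewer there is one more tool, called after "Emit:" as name(argument=value, ...) on one line, values as JSON. servo_tool: Moves the arm, as the interface text tells. Its arguments: {"type":"object","properties":{"moves":{"type":"string"},"squeeze":{"type":"number"}},"required":["moves"]}

```bash
ls; mkdir -p pics
python3 - <<'E'
from cell import env
import cv2,numpy as np
o=env.get_obs();print(o)
for n in("scene","top"):
    c=env.read_camera(n);cv2.imwrite(f"pics/{n}0.png",c["img"][:,:,::-1]);np.savez(f"{n}0.npz",**{k:v for k,v in c.items()})
    print(n,c["mtx"],c["T"],c.keys())
E
```

```text
pics
{'time_s': 0.0, 'qpos': array([66.1243255 , 18.43821576, -4.01292373, 83.17438789,  1.29519553,
       78.54099623, -3.26236743]), 'joint_velocities': array([ 0.04584251,  0.02837104,  0.01709402,  0.04014388,  0.05163349,
       -0.01187501, -0.09248429]), 'effort': array([-8.53882921e-04, -4.91287744e+01, -4.04283777e-01, -3.12528419e+01,
       -6.40770094e-02,  4.37431899e-02,  1.55858829e-04]), 'tool_pos': array([ 0.27112926, -0.59012059,  0.20877525]), 'tool_rot': array([-1.79891643e+02,  6.78063235e-03,  2.46806160e+01]), 'force': array([-0.36147166,  1.14834609, -0.53554516]), 'wrist_torque': array([-0.0281332 ,  0.01150962,  0.0209189 ]), 'grip_width': 0.0868955826880797}
scene [[483.61574995   0.         318.24612946]
 [  0.         483.61574995 204.01990233]
 [  0.           0.           1.        ]] [[-0.5740622  -0.57147015  0.5864081   1.24806037]
 [ 0.81880695 -0.39821486  0.4134974   0.53995961]
 [-0.002785    0.71752826  0.69652383  0.96895699]
 [ 0.          0.          0.          1.        ]] dict_keys(['img', 'range_z', 'mtx', 'T'])
top [[408.91746803   0.         316.11036112]
 [  0.         408.91746803 199.38041651]
 [  0.           0.           1.        ]] [[-0.01052744  0.99580201 -0.09092595  0.48625921]
 [-0.99988277 -0.01149421 -0.01011538  0.06632214]
 [-0.01111804  0.0908088   0.99580628  1.1696926 ]
 [ 0.          0.          0.          1.        ]] dict_keys(['img', 'range_z', 'mtx', 'T'])
```

View pics/scene0.png

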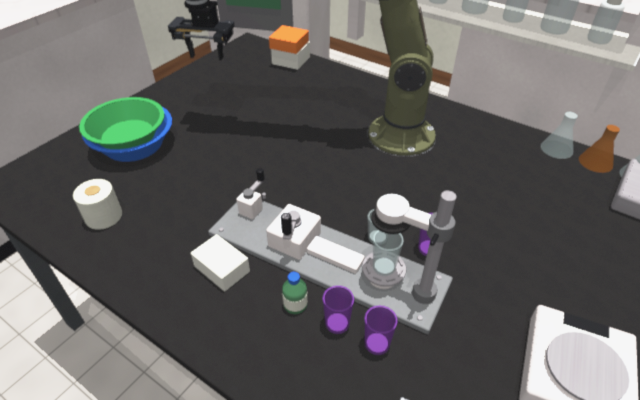

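View pics/top0.png

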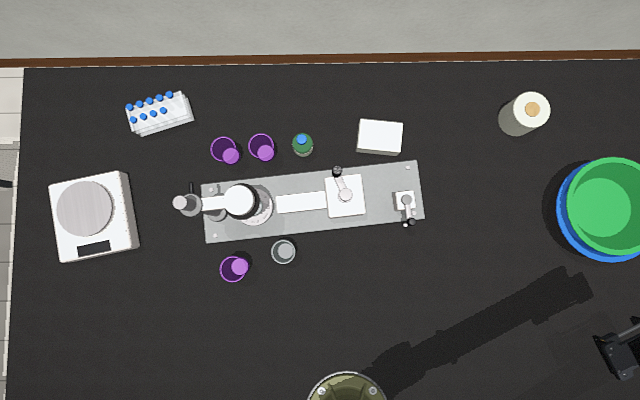

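The top view shows the gearbox at about (345,193), the sleeve at about (337,171), the lock post at about (404,198), its knob at about (410,222) and the column at the left (183,203). Next I'll measure these.

```bash
cat > h.py <<'E'
import numpy as np,cv2
def ray(c,u,v):
    K=c["mtx"];d=np.array([(u-K[0,2])/K[0,0],-(v-K[1,2])/K[1,1],-1.0])
    T=c["T"];return T[:3,3],T[:3,:3]@d
def atz(c,u,v,z):
    o,d=ray(c,u,v);return o+d*(z-o[2])/d[2]
def cloud(c):
    K=c["mtx"];Z=c["range_z"];v,u=np.mgrid[:Z.shape[0],:Z.shape[1]]
    P=np.stack([(u-K[0,2])/K[0,0]*Z,-(v-K[1,2])/K[1,1]*Z,-Z],-1)
    P=P@c["T"][:3,:3].T+c["T"][:3,3];P[Z<=0]=np.nan;return P
E
python3 - <<'E'
from h import *
for n,(x0,x1,y0,y1) in dict(top=(310,440,150,240),scene=(220,350,160,270)).items():
    c=dict(np.load(n+"0.npz"));img=c["img"][y0:y1,x0:x1,::-1]
    cv2.imwrite(f"pics/{n}z.png",cv2.resize(img,None,fx=6 if n=="top" else 5,fy=6 if n=="top" else 5,interpolation=cv2.INTER_CUBIC)[:600])
    P=cloud(c)
    for z0,z1,lab in((.165,.176,"sleeve top"),(.122,.132,"knob top"),(.08,.09,"gearbox"),(.015,.025,"base"),(.100,.112,'arm'),(.33,.35,'column'),(.092,.1,'lever')):
        m=(P[...,2]>z0)&(P[...,2]<z1)&(P[...,0]>.3)&(P[...,0]<.8)&(abs(P[...,1])<.45)
        l,k=cv2.connectedComponents(m.astype(np.uint8))
        for i in range(1,l):
            q=P[k==i]
            if len(q)>8:
                r=cv2.minAreaRect((q[:,:2]*1000).astype(np.float32))
                print(n,lab,len(q),q.mean(0).round(4),np.round(r[0],1),np.round(r[1],1),round(r[2],1))
E
```

```text
top sleeve top 77 [0.6506 0.0237 0.1702] [650.5  23.8] [22.1 23.4] 64.0
top knob top 49 [ 0.5225 -0.1677  0.1262] [ 522.4 -167.7] [17.4 18.9] 39.7
top gearbox 12 [0.757  0.2305 0.085 ] [757.8 228.8] [ 3.7 19.9] 13.2
top gearbox 74 [0.7367 0.1137 0.0846] [739.6 113.6] [33.8 38.3] 7.7
top gearbox 37 [0.7371 0.3386 0.0844] [734.6 336.6] [22.4 55.6] 48.0
top gearbox 12 [0.738  0.2492 0.0852] [737.4 249.3] [ 4.8 28.1] 72.7
top gearbox 1182 [ 5.917e-01 -3.000e-04  8.590e-02] [595.8   0.6] [109.7  99.4] 5.7
top gearbox 31 [ 0.5964 -0.1694  0.0815] [ 592.1 -167.6] [26.5 28.7] 13.6
top gearbox 32 [ 0.5688 -0.1481  0.083 ] [ 571.6 -148.5] [27.  17.7] 6.0
top gearbox 10 [0.4692 0.1857 0.0814] [469.5 186.2] [ 3.9 18.5] 44.5
top gearbox 9 [0.4633 0.1416 0.0817] [464.3 141.5] [21.3  3.4] 27.5
top gearbox 12 [0.3844 0.3128 0.0858] [384.6 313.1] [27.4  4.4] 51.5
top base 13 [0.7441 0.2397 0.0209] [743.4 240.4] [ 6.5 32.7] 52.0
top base 20 [0.7355 0.3407 0.0208] [735.7 340.4] [ 7.9 36.6] 52.3
top base 9 [ 0.725  -0.0827  0.0195] [725.2 -82.6] [21.8  1. ] 84.3
top base 10 [ 0.7214 -0.1121  0.0187] [ 7
[... 4357 characters left out ...]
 38.0
scene lever 127 [ 0.5653 -0.1582  0.0955] [ 557.3 -162.3] [80.5 27.5] 11.7
scene lever 22 [0.5957 0.0194 0.0945] [593.9  19.5] [28.8  8.3] 0.7
scene lever 9 [0.5458 0.2428 0.0982] [545.7 242.7] [ 2.2 14.2] 19.9
scene lever 38 [0.5959 0.2581 0.0965] [594.8 257. ] [10.3 40.9] 11.7
scene lever 34 [0.5705 0.3589 0.0952] [568.4 359.7] [11.9 27.1] 21.2
scene lever 24 [0.751  0.1245 0.0967] [752.  122.3] [10.  24.7] 37.8
scene lever 98 [0.7113 0.2146 0.0968] [714.4 217.3] [32.7 64.5] 26.5
scene lever 75 [0.7523 0.2413 0.0966] [748.4 241.1] [20.4 59.9] 36.9
scene lever 103 [0.7035 0.3212 0.0969] [707.6 321.9] [33.5 66.9] 19.2
scene lever 76 [0.7455 0.3418 0.0965] [742.  341.1] [20.3 59.1] 35.8
```

Run:
```python
from h import *
c=dict(np.load("scene0.npz"));x0,x1,y0,y1=345,465,180,310
cv2.imwrite("pics/capz.png",cv2.resize(c["img"][y0:y1,x0:x1,::-1],None,fx=4.6,fy=4.6,interpolation=cv2.INTER_CUBIC))
P=cloud(c)
for v in range(190,290,4):print(v,[ (None if np.isnan(P[v,u,0]) else tuple((P[v,u]*1000).astype(int))) for u in (380,388,396,404)])
```

```text
190 [(np.int64(279), np.int64(81), np.int64(0)), (np.int64(264), np.int64(99), np.int64(0)), (np.int64(252), np.int64(119), np.int64(0)), (np.int64(240), np.int64(140), np.int64(2))]
194 [(np.int64(294), np.int64(89), np.int64(0)), (np.int64(278), np.int64(107), np.int64(-2)), (np.int64(269), np.int64(128), np.int64(2)), (np.int64(251), np.int64(146), np.int64(-2))]
198 [(np.int64(569), np.int64(220), np.int64(268)), (np.int64(560), np.int64(234), np.int64(269)), (np.int64(550), np.int64(248), np.int64(268)), (np.int64(265), np.int64(153), np.int64(-2))]
202 [(np.int64(579), np.int64(226), np.int64(267)), (np.int64(571), np.int64(240), np.int64(269)), (np.int64(560), np.int64(253), np.int64(268)), (np.int64(549), np.int64(266), np.int64(267))]
206 [(np.int64(589), np.int64(231), np.int64(267)), (np.int64(580), np.int64(245), np.int64(268)), (np.int64(570), np.int64(259), np.int64(268)), (np.int64(560), np.int64(272), np.int64(267))]
210 [(np.int64(598), np.int64(237), np.int64(266)), (np.int64(590), np.int64(251), np.int64(267)), (np.int64(581), np.int64(265), np.int64(268)), (np.int
[... 2969 characters left out ...]
int64(587), np.int64(272), np.int64(67)), (np.int64(572), np.int64(285), np.int64(61)), (np.int64(558), np.int64(300), np.int64(57))]
278 [(np.int64(605), np.int64(261), np.int64(62)), (np.int64(593), np.int64(276), np.int64(61)), (np.int64(583), np.int64(291), np.int64(61)), (np.int64(543), np.int64(296), np.int64(22))]
282 [(np.int64(612), np.int64(265), np.int64(59)), (np.int64(600), np.int64(280), np.int64(57)), (np.int64(590), np.int64(296), np.int64(58)), (np.int64(550), np.int64(301), np.int64(18))]
286 [(np.int64(619), np.int64(270), np.int64(54)), (np.int64(608), np.int64(285), np.int64(54)), (np.int64(574), np.int64(291), np.int64(21)), (np.int64(563), np.int64(307), np.int64(21))]
```

View pics/capz.png

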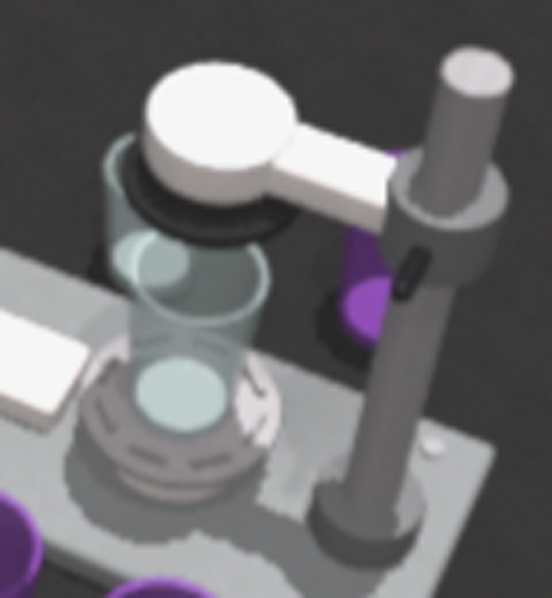

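View pics/topz.png

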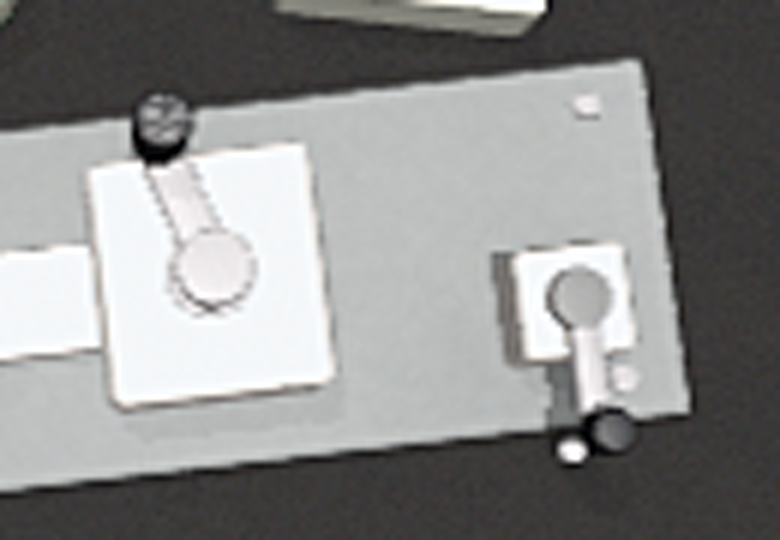

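View pics/scenez.png

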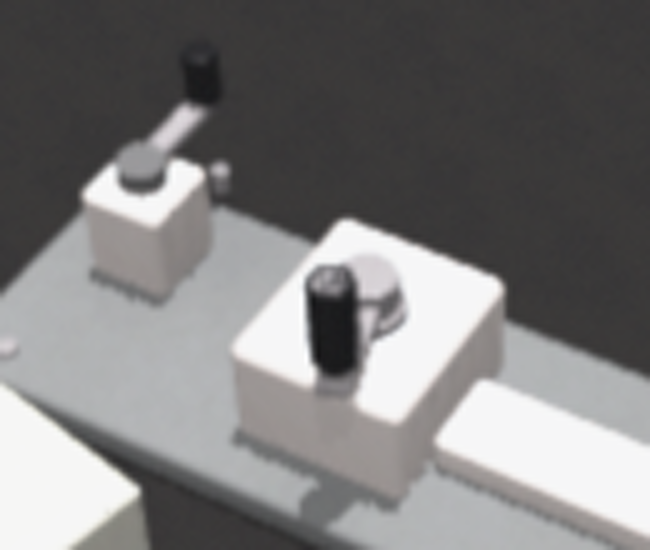

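```bash
cat >> h.py <<'E'
from scipy.spatial.transform import Rotation as Ro
def plan(o,target,yaw=90,grip=-1,step=40,maxrows=20,rnd=4):
    """straight line to target (m); prints rows in tool axes"""
    p=np.array(o["tool_pos"]);R=Ro.from_euler("xyz",o["tool_rot"],degrees=True);Rt=Ro.from_euler("xyz",[180,0,yaw],degrees=True)
    rows=[];t=np.array(target)
    while len(rows)<maxrows:
        d=t-p;n=np.linalg.norm(d);w=(R.inv()*Rt).as_rotvec();a=np.linalg.norm(w)
        if n<5e-4 and a<.004:break
        if n>step/1000:d=d*step/1000/n
        if a>.12:w=w*.12/a
        dt=np.round(R.inv().apply(d),rnd);wt=np.round(w/.5,3)
        rows.append(" ".join(f"{x:g}" for x in [*(dt+0),*(wt+0),grip]))
        p=p+R.apply(dt);R=R*Ro.from_rotvec(wt*.5)
    print("end",p.round(4),R.as_euler("xyz",degrees=True).round(1));print("; ".join(rows))
E
python3 - <<'E'
from h import *
from cell import env
c=dict(np.load("scene0.npz"));P=cloud(c)
# head top circle
m=(P[...,2]>.262)&(P[...,2]<.272)&(P[...,1]>.15)&(P[...,1]<.33)
print(cv2.minEnclosingCircle((P[m][:,:2]*1000).astype(np.float32)))
ct=dict(np.load("top0.npz"));Pt=cloud(ct)
m=(Pt[...,2]>.262)&(Pt[...,2]<.275)&(Pt[...,1]>.15)&(Pt[...,1]<.28)
q=Pt[m];print(q.mean(0),cv2.minEnclosingCircle((q[:,:2]*1000).astype(np.float32)))
# ledge
m=(P[...,2]>.21)&(P[...,2]<.236)&(P[...,1]>.2)&(P[...,1]<.32)&(P[...,0]>.5)&(P[...,0]<.65)
v,u=np.nonzero(m)
for a in range(v.min(),v.max()+1):
    s=v==a;print(a,u[s].min(),u[s].max(),(P[a,u[s],2]*1000).round().astype(int))
print("beaker?")
plan(env.get_obs(),[.651,.025,.215])
E
```

```text
((11.685237884521484, 229.35159301757812), 594.56494140625)
[0.56989774 0.24783169 0.26745014] ((570.4031372070312, 248.7782440185547), 34.151485443115234)
208 376 376 [228]
209 375 376 [228 230]
210 374 375 [231 228]
211 373 375 [227 229 232]
212 373 376 [231 231 230 230]
213 372 376 [229 231 231 231 231]
214 372 376 [230 229 232 231 231]
215 372 376 [228 230 233 229 231]
216 371 377 [229 230 231 232 230 230 230]
217 371 377 [227 228 230 229 231 231 229]
218 371 378 [227 229 230 230 232 229 232 231]
219 371 379 [226 228 232 233 233 229 229 231 233]
220 371 380 [223 226 230 229 229 230 229 230 231 230]
221 372 382 [229 230 231 231 230 228 229 230 231 228 231]
222 372 403 [223 230 231 233 231 230 229 230 231 231 229 228 230]
223 373 406 [227 227 229 230 230 230 229 231 231 231 229 228 231 230 230 230 231 229
 228 233]
224 373 408 [228 229 231 230 230 230 228 229 229 230 229 228 228 232 233 229 230 231
 230 228 230 230 233 232 227 231 228 232 228 232]
225 374 410 [226 229 230 228 231 231 232 232 228 230 232 231 228 229 232 229 230 230
 233 230 230 232 231 230 230 229 228 230 229 230 23
[... 1110 characters left out ...]
r?
end [0.651 0.025 0.215] [-180.    0.   90.]
0.0333 -0.0221 -0.0003 0 0 -0.24 -1; 0.0357 -0.018 -0.0003 0 0 -0.24 -1; 0.0376 -0.0136 -0.0003 0 0 -0.24 -1; 0.039 -0.009 -0.0003 0 0 -0.24 -1; 0.0398 -0.0043 -0.0003 0 0 -0.24 -1; 0.04 0.0005 -0.0003 -0.001 -0.001 -0.24 -1; 0.0396 0.0053 -0.0003 0 0 -0.24 -1; 0.0387 0.01 -0.0003 -0.001 -0.001 -0.24 -1; 0.0372 0.0146 -0.0003 0 0 -0.24 -1; 0.0352 0.0189 -0.0003 0 -0.001 -0.12 -1; 0.034 0.021 -0.0004 0 0 0 -1; 0.034 0.021 -0.0004 0 0 0 -1; 0.034 0.021 -0.0004 0 0 0 -1; 0.034 0.021 -0.0003 0 0 0 -1; 0.034 0.021 -0.0004 0 0 0 -1; 0.034 0.021 -0.0003 0 0 0 -1; 0.034 0.021 -0.0004 0 0 0 -1; 0.034 0.021 -0.0003 0 0 0 -1; 0.0029 0.0018 -0.0001 0 0 0 -1
```

Run:
```python
from h import *
c=dict(np.load("scene0.npz"));ax=np.array([.5725,.2515])
print(c["img"][228:246,393].astype(int).sum(1))
for v in (233.5,234,234.5,235,235.5,236,237):
    o,d=ray(c,393,v);f=o[:2]-ax;a=d[:2]@d[:2];b=2*f@d[:2]
    for r in(.043,):
        k=f@f-r*r;s=np.sqrt(b*b-4*a*k)if b*b>4*a*k else np.nan
        print(v,r,[(o+d*t)[2].round(4) for t in((-b-s)/2/a,)])
```

```text
[121 147 167 154 130 134 235 302 304 304 307 307 306 304 302 301 303 304]
233.5 0.043 [np.float64(0.2275)]
234 0.043 [np.float64(0.226)]
234.5 0.043 [np.float64(0.2244)]
235 0.043 [np.float64(0.2229)]
235.5 0.043 [np.float64(0.2213)]
236 0.043 [np.float64(0.2198)]
237 0.043 [np.float64(0.2166)]
```

Emit:
servo_tool(moves="0.0333 -0.0221 0 0 0 -0.24 -1; 0.0357 -0.018 0 0 0 -0.24 -1; 0.0376 -0.0136 0 0 0 -0.24 -1; 0.039 -0.009 0 0 0 -0.24 -1; 0.0398 -0.0043 0 0 0 -0.24 -1; 0.04 0.0005 0 0 0 -0.24 -1; 0.0396 0.0053 0 0 0 -0.24 -1; 0.0387 0.01 0 0 0 -0.24 -1; 0.0372 0.0146 0 0 0 -0.24 -1; 0.0352 0.0189 0 0 0 -0.12 -1; 0.034 0.021 0 0 0 0 -1; 0.034 0.021 0 0 0 0 -1")

```text
time_s: 1.1
tool_pos: [0.5126, -0.1696, 0.2001]
tool_rot: [-179.3, -0.1, 91.8]
force: [1.0, -0.4, 0.6]
grip_width: 0.0874
```

```bash
cat >> h.py <<'E'
def wrist(env):
    o=env.get_obs();c=dict(env.read_camera("wrist"));T=np.eye(4);T[:3,:3]=Ro.from_euler("xyz",o["tool_rot"],degrees=True).as_matrix();T[:3,3]=o["tool_pos"]
    c["T"]=T@c["hand_eye"];return o,c
E
python3 - <<'E'
from h import *
from cell import env
o,c=wrist(env);cv2.imwrite("pics/w1.png",c["img"][:,:,::-1]);print(c["hand_eye"].round(3),c["mtx"].round(1))
P=cloud(c)
for z0,z1,n in((.122,.132,'knob'),(.164,.176,"sleeve")):
    m=(P[...,2]>z0)&(P[...,2]<z1);l,k,st,_=cv2.connectedComponentsWithStats(m.astype(np.uint8))
    for i in range(1,l):
        q=P[k==i]
        if len(q)>150:print(n,len(q),st[i][:4],np.round(cv2.minAreaRect((q[:,:2]*1000).astype(np.float32))[:2],1))
plan(o,[.651,.025,.21])
E
```

```text
[[ 0.001  0.97   0.245  0.066]
 [ 1.    -0.001  0.    -0.   ]
 [ 0.     0.245 -0.97  -0.174]
 [ 0.     0.     0.     1.   ]] [[320.9   0.  319. ]
 [  0.  320.9 200.7]
 [  0.    0.    1. ]]
knob 455 [321 190  25  24] [[ 522.3 -166.9]
 [  19.1   18.6]]
end [0.651 0.025 0.21 ] [180.   0.  90.]
0.0318 0.0242 -0.0019 -0.026 -0.003 0.064 -1; 0.0326 0.0232 -0.0017 0 0 0 -1; 0.0326 0.0232 -0.0017 0 0 0 -1; 0.0326 0.0232 -0.0016 0 0 0 -1; 0.0326 0.0232 -0.0017 0 0 0 -1; 0.0316 0.0225 -0.0016 0 0 0 -1
```

View pics/w1.png

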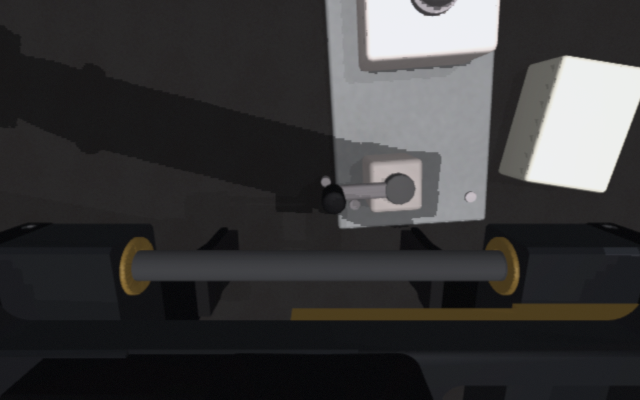

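The wrist view shows the knob at (333,200), which is world (0.522,-0.167). That agrees with the top camera, so I'll use the top-camera coordinates for the sleeve.

Emit:
servo_tool(moves="0.0318 0.0242 0 -0.026 0 0.064 -1; 0.0326 0.0232 -0.002 0 0 0 -1; 0.0326 0.0232 -0.002 0 0 0 -1; 0.0326 0.0232 -0.002 0 0 0 -1; 0.0326 0.0232 -0.002 0 0 0 -1; 0.0316 0.0225 -0.002 0 0 0 -1; 0 0 0 0 0 0 -1")

```text
time_s: 1.73
tool_pos: [0.6498, 0.0378, 0.208]
tool_rot: [-179.9, -0.6, 90.7]
force: [-2.4, 0.7, 0.4]
grip_width: 0.0874
```

Run:
```python
from h import *
from cell import env
o,c=wrist(env);cv2.imwrite("pics/w2.png",c["img"][:,:,::-1]);print(o["tool_pos"],o["tool_rot"],o["force"])
P=cloud(c)
for z0,z1,n in((.164,.176,"sleeve"),):
    m=(P[...,2]>z0)&(P[...,2]<z1);l,k,st,_=cv2.connectedComponentsWithStats(m.astype(np.uint8))
    for i in range(1,l):
        q=P[k==i]
        if len(q)>150:print(n,len(q),st[i][:4],np.round(cv2.minAreaRect((q[:,:2]*1000).astype(np.float32))[:2],1))
plan(o,[.651,.024,.21])
```

```text
[0.64980492 0.03779081 0.20798104] [-179.93282342   -0.55375348   90.67716665] [-2.41540491  0.66664376  0.37378022]
sleeve 895 [304 218  35  32] [[650.9  25.6]
 [ 22.2  24.4]]
end [0.651 0.024 0.21 ] [-180.   -0.   90.]
-0.0138 0.001 -0.0022 -0.002 -0.019 0.024 -1
```

View pics/w2.png

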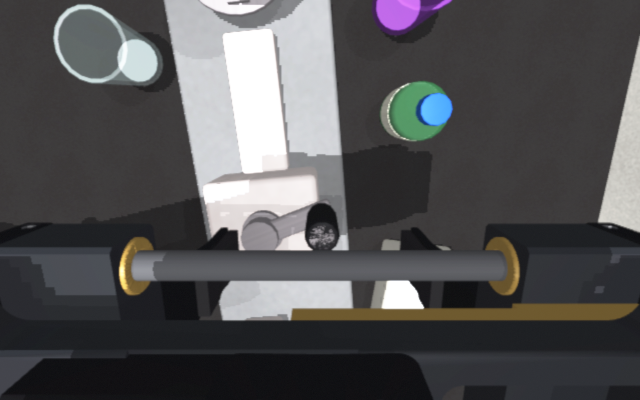

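The wrist image shows the sleeve top at (321,235), between the open fingers. I'll correct y and then descend.

Emit:
servo_tool(moves="-0.0135 0.001 0 0 -0.019 0.024 -1; 0 0 0.02 0 0 0 -1; 0 0 0.025 0 0 0 -1; 0 0 0.02 0 0 0 -1; 0 0 0.006 0 0 0 -1; 0 0 0 0 0 0 -1")

```text
time_s: 2.28
tool_pos: [0.648, 0.0055, 0.1335]
tool_rot: [-179.7, 0.8, 89.2]
force: [0.1, -0.4, -0.1]
grip_width: 0.0871
```

Run:
```python
from h import *
from cell import env
o=env.get_obs();print(o["tool_pos"],o["tool_rot"],o["force"])
plan(o,[.651,.0245,.137])
```

```text
[0.64804984 0.00547522 0.13347616] [-179.74769972    0.75091687   89.17283976] [ 0.09879166 -0.36594606 -0.07270027]
end [0.651  0.0245 0.137 ] [180.   0.  90.]
0.019 0.0027 -0.0038 -0.009 0.026 -0.029 -1
```

Emit:
servo_tool(moves="0.01 0.002 -0.003 0 0.015 -0.015 -1; 0 0 0 0 0 0 -1; 0 0 0 0 0 0 -1")

```text
time_s: 2.53
tool_pos: [0.6507, 0.0113, 0.1386]
tool_rot: [-179.8, 0.4, 89.3]
force: [-0.5, -1.0, 0.0]
grip_width: 0.0869
```

Run:
```python
from h import *
from cell import env
o=env.get_obs();print(o["tool_pos"],o["tool_rot"],o["force"],o["joint_velocities"])
plan(o,[.651,.0245,.137])
```

```text
[0.65065209 0.01134896 0.13860072] [-179.81268068    0.42225768   89.28970875] [-0.48568063 -0.98452533  0.03903254] [-0.2914007  -0.89384448 -0.93903481 -1.33720671 -1.20685251  0.15227855
  0.18607359]
end [0.651  0.0245 0.137 ] [180.  -0.  90.]
0.0132 0.0002 0.0015 -0.007 0.015 -0.025 -1
```

Emit:
servo_tool(moves="0.007 0 0.001 0 0.015 -0.025 -1; 0.006 0 0 0 0 0 -1; 0 0 0 0 0 0 -1; 0 0 0 0 0 0 -1")

```text
time_s: 2.87
tool_pos: [0.6529, 0.0267, 0.1414]
tool_rot: [179.8, -0.1, 90.1]
force: [0.1, 0.1, 0.3]
grip_width: 0.087
```

Run:
```python
from h import *
from cell import env
o=env.get_obs();print(o["tool_pos"],o["tool_rot"],o["force"],o["joint_velocities"])
plan(o,[.651,.0245,.137])
```

```text
[0.65286748 0.02669929 0.14144536] [ 1.79833060e+02 -7.60371970e-02  9.01300886e+01] [0.07087791 0.11266449 0.29740072] [-0.94722586 -0.39421832 -0.62669451 -0.33269147 -0.48222453 -0.13060483
 -0.14459712]
end [0.651  0.0245 0.137 ] [-180.    0.   90.]
-0.0022 -0.0019 0.0044 0.006 -0.003 0.005 -1
```

Emit:
servo_tool(moves="-0.002 -0.002 0.004 0 0 0 1; 0 0 0 0 0 0 1; 0 0 0 0 0 0 1; 0 0 0 0 0 0 1; 0 0 0 0 0 0 1; 0 0 0 0 0 0 1; 0 0 0 0 0 0 1", squeeze=35)

```text
time_s: 3.45
tool_pos: [0.6505, 0.0249, 0.1371]
tool_rot: [179.8, -0.1, 90.2]
force: [0.5, -0.3, -0.3]
grip_width: 0.0479
```

Run:
```python
from h import *
from cell import env
o,c=wrist(env);cv2.imwrite("pics/w3.png",c["img"][:,:,::-1])
print(o["tool_pos"],o["tool_rot"],o["force"],o["grip_width"])
```

```text
[0.6505152  0.02489582 0.13706601] [ 1.79842620e+02 -5.90599851e-02  9.01815568e+01] [ 0.46519566 -0.32966246 -0.25478292] 0.04789749463728688
```

View pics/w3.png

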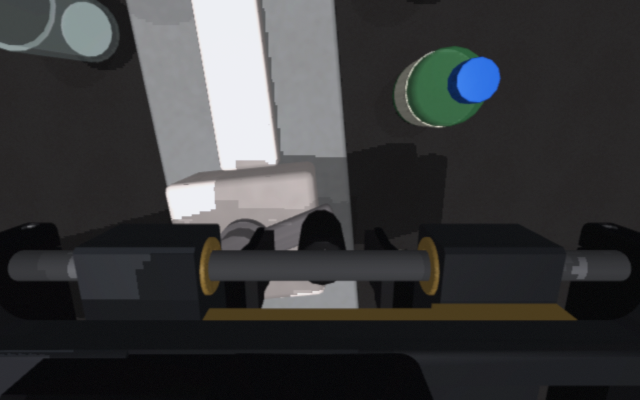

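The fingers are still closing on the sleeve at (322,240), which is centred between them.

Emit:
servo_tool(moves="0 0 0 0 0 0 1; 0 0 0 0 0 0 1; 0 0 0 0 0 0 1; 0 0 0 0 0 0 1; 0 0 0 0 0 0 1; 0 0 0 0 0 0 1")

```text
time_s: 4.0
tool_pos: [0.6518, 0.0248, 0.1372]
tool_rot: [179.7, -0.1, 90.2]
force: [1.0, 0.7, 0.0]
grip_width: 0.025
```

```bash
cat >> h.py <<'E'
C=np.array([.5959,.0010])
def ang(p):
    d=np.array(p)[:2]-C;return np.degrees(np.arctan2(d[1],d[0])),np.linalg.norm(d)
def arc(o,n,step,C=C,r=.06,z=None,yaw=90,grip=1,lead=0.0):
    """n chord rows of `step` m clockwise from measured angle, on circle r"""
    R=Ro.from_euler("xyz",o["tool_rot"],degrees=True)
    a,_=ang(o["tool_pos"]);a=np.radians(a);da=step/r
    rows=[]
    for i in range(n):
        m=a-da*(i+.5)
        d=np.array([np.sin(m),-np.cos(m),0])*step
        t=R.inv().apply(d);rows.append(" ".join(f"{x+0:g}" for x in [*np.round(t,4),0,0,0,grip]))
    print("; ".join(rows))
E
python3 - <<'E'
from h import *
from cell import env
o=env.get_obs()
print(o["tool_pos"],o["tool_rot"],o["force"],o["grip_width"],ang(o["tool_pos"]))
arc(o,6,.006)
E
```

```text
[0.65182765 0.02478771 0.13719453] [ 1.79690933e+02 -8.42597263e-02  9.01606258e+01] [1.00437148 0.68814204 0.02186638] 0.024995136965434775 (np.float64(23.041508873564318), np.float64(0.06077629209668592))
-0.0056 0.0021 0 0 0 0 1; -0.0058 0.0015 0 0 0 0 1; -0.0059 0.0009 0 0 0 0 1; -0.006 0.0003 0 0 0 0 1; -0.006 -0.0003 0 0 0 0 1; -0.0059 -0.0009 0 0 0 0 1
```

Emit:
servo_tool(moves="-0.0056 0.0021 0 0 0 0 1; -0.0058 0.0015 0 0 0 0 1; -0.0059 0.0009 0 0 0 0 1; -0.006 0.0003 0 0 0 0 1")

```text
time_s: 4.33
tool_pos: [0.652, 0.0243, 0.1373]
tool_rot: [-179.9, -1.7, 91.1]
force: [0.8, 8.4, -0.9]
grip_width: 0.025
```

Run:
```python
from h import *
from cell import env
o=env.get_obs()
print(o["tool_pos"],o["tool_rot"],o["force"],o["grip_width"],ang(o["tool_pos"]))
arc(o,8,.008)
```

```text
[0.65201999 0.02433632 0.13729311] [-179.85727478   -1.6939761    91.0957638 ] [ 0.76950459  8.43795171 -0.86821025] 0.02499145812800989 (np.float64(22.578961432916316), np.float64(0.060778592787403135))
-0.0076 0.0024 -0.0002 0 0 0 1; -0.0079 0.0014 -0.0002 0 0 0 1; -0.008 0.0003 -0.0002 0 0 0 1; -0.008 -0.0007 -0.0002 0 0 0 1; -0.0078 -0.0018 -0.0002 0 0 0 1; -0.0075 -0.0028 -0.0002 0 0 0 1; -0.007 -0.0038 -0.0002 0 0 0 1; -0.0065 -0.0047 -0.0002 0 0 0 1
```

```bash
cat >> h.py <<'E'
def arc2(o,n,mag,adv,grip=1,rad=0.0,ztar=.137):
    R=Ro.from_euler("xyz",o["tool_rot"],degrees=True);a,r=ang(o["tool_pos"]);a=np.radians(a)
    w=(R.inv()*Ro.from_euler("xyz",[180,0,90],degrees=True)).as_rotvec()/.5
    print("pos",np.round(o["tool_pos"],4),"rot",np.round(o["tool_rot"],1),"F",np.round(o["force"],1),"w",round(o["grip_width"],4),"ang %.1f r %.4f"%(np.degrees(a),r),"Ft %.1f Fr %.1f"%(-(np.sin(a)*o["force"][0]-np.cos(a)*o["force"][1]),np.cos(a)*o["force"][0]+np.sin(a)*o["force"][1]),"t",o["time_s"])
    rows=[]
    for i in range(n):
        m=a-adv/.06*(i+.5)
        d=np.array([np.sin(m),-np.cos(m),0])*mag
        d[2]=np.clip(ztar-o["tool_pos"][2],-.003,.003)
        t=R.inv().apply(d);rows.append(" ".join(f"{x+0:g}" for x in [*np.round(t,4),*np.round(np.clip(w*.6,-.1,.1),3),grip]))
    print("; ".join(rows))
E
python3 - <<'E'
from h import *
from cell import env
arc2(env.get_obs(),5,.012,.003)
E
```

```text
pos [0.652  0.0243 0.1373] rot [-179.9   -1.7   91.1] F [ 0.8  8.4 -0.9] w 0.025 ang 22.6 r 0.0608 Ft 7.5 Fr 4.0 t 4.3333
-0.0113 0.0041 -0.0001 -0.003 -0.035 0.023 1; -0.0115 0.0035 -0.0001 -0.003 -0.035 0.023 1; -0.0116 0.003 -0.0001 -0.003 -0.035 0.023 1; -0.0118 0.0024 -0.0001 -0.003 -0.035 0.023 1; -0.0119 0.0018 -0.0001 -0.003 -0.035 0.023 1
```

Emit:
servo_tool(moves="-0.011 0.004 0 0 -0.035 0.02 1; -0.0115 0.0035 0 0 -0.035 0.02 1; -0.0115 0.003 0 0 -0.035 0.02 1; -0.012 0.0025 0 0 -0.035 0.02 1; -0.012 0.002 0 0 -0.035 0.02 1", squeeze=45)

```text
time_s: 4.75
tool_pos: [0.6561, 0.0056, 0.137]
tool_rot: [-178.6, 0.8, 89.9]
force: [-3.5, 12.3, 0.3]
grip_width: 0.0248
```

Run:
```python
from h import *
from cell import env
arc2(env.get_obs(),6,.012,.006)
```

```text
pos [0.6561 0.0056 0.137 ] rot [-178.6    0.8   89.9] F [-3.5 12.3  0.3] w 0.0248 ang 4.3 r 0.0604 Ft 12.5 Fr -2.6 t 4.75
-0.012 0.0003 0.0001 -0.03 0.016 -0.003 1; -0.012 -0.0009 0.0002 -0.03 0.016 -0.003 1; -0.0118 -0.002 0.0002 -0.03 0.016 -0.003 1; -0.0116 -0.0032 0.0002 -0.03 0.016 -0.003 1; -0.0112 -0.0044 0.0002 -0.03 0.016 -0.003 1; -0.0107 -0.0054 0.0003 -0.03 0.016 -0.003 1
```

Run:
```python
from h import *
from cell import env
arc2(env.get_obs(),10,.012,.005)
```

```text
pos [0.6561 0.0056 0.137 ] rot [-178.6    0.8   89.9] F [-3.5 12.3  0.3] w 0.0248 ang 4.3 r 0.0604 Ft 12.5 Fr -2.6 t 4.75
-0.012 0.0004 0.0001 -0.03 0.016 -0.003 1; -0.012 -0.0006 0.0002 -0.03 0.016 -0.003 1; -0.0119 -0.0016 0.0002 -0.03 0.016 -0.003 1; -0.0117 -0.0025 0.0002 -0.03 0.016 -0.003 1; -0.0115 -0.0035 0.0002 -0.03 0.016 -0.003 1; -0.0111 -0.0044 0.0002 -0.03 0.016 -0.003 1; -0.0107 -0.0054 0.0003 -0.03 0.016 -0.003 1; -0.0103 -0.0062 0.0003 -0.03 0.016 -0.003 1; -0.0097 -0.0071 0.0003 -0.03 0.016 -0.003 1; -0.0091 -0.0078 0.0003 -0.03 0.016 -0.003 1
```

Emit:
servo_tool(moves="-0.012 0.0005 0 -0.02 0 0 1; -0.012 -0.0005 0 -0.02 0 0 1; -0.012 -0.0015 0 -0.02 -0.01 0 1; -0.0115 -0.0025 0 -0.01 -0.01 0 1; -0.0115 -0.0035 0 -0.01 -0.01 0 1; -0.011 -0.0045 0 0 -0.01 0 1; -0.0105 -0.0055 0 0 -0.01 0 1; -0.01 -0.006 0 0 -0.01 0 1")

```text
time_s: 5.42
tool_pos: [0.6508, -0.0242, 0.1375]
tool_rot: [176.6, -1.8, 92.6]
force: [12.9, 8.0, -8.0]
grip_width: 0.0247
```

Run:
```python
from h import *
from cell import env
arc2(env.get_obs(),10,.012,.005)
```

```text
pos [ 0.6508 -0.0242  0.1375] rot [176.6  -1.8  92.6] F [12.9  8.  -8. ] w 0.0247 ang -24.7 r 0.0604 Ft 12.6 Fr 8.4 t 5.4167
-0.0104 -0.0059 -0.0002 0.071 -0.039 0.054 1; -0.0099 -0.0068 -0.0002 0.071 -0.039 0.054 1; -0.0093 -0.0076 -0.0002 0.071 -0.039 0.054 1; -0.0086 -0.0083 -0.0002 0.071 -0.039 0.054 1; -0.0079 -0.009 -0.0003 0.071 -0.039 0.054 1; -0.0071 -0.0097 -0.0003 0.071 -0.039 0.054 1; -0.0063 -0.0102 -0.0003 0.071 -0.039 0.054 1; -0.0054 -0.0107 -0.0003 0.071 -0.039 0.054 1; -0.0045 -0.0111 -0.0003 0.071 -0.039 0.054 1; -0.0036 -0.0115 -0.0003 0.071 -0.039 0.054 1
```

Emit:
servo_tool(moves="-0.0115 -0.007 0 0.06 -0.03 0.04 1; -0.011 -0.008 0 0.04 -0.02 0.03 1; -0.0105 -0.009 0 0.02 -0.015 0.015 1; -0.01 -0.0095 0 0.01 -0.01 0.01 1; -0.009 -0.0105 0 0.01 -0.01 0.01 1; -0.008 -0.011 0 0.01 -0.01 0 1; -0.007 -0.012 0 0.01 -0.01 0 1; -0.006 -0.0125 0 0.01 0 0 1")

```text
time_s: 6.08
tool_pos: [0.5989, -0.0581, 0.137]
tool_rot: [178.1, -1.9, 91.3]
force: [12.2, 9.1, -7.1]
grip_width: 0.0252
```

Run:
```python
from h import *
from cell import env
arc2(env.get_obs(),10,.014,.005)
```

```text
pos [ 0.5989 -0.0581  0.137 ] rot [178.1  -1.9  91.3] F [12.2  9.1 -7.1] w 0.0252 ang -87.1 r 0.0592 Ft 12.6 Fr -8.4 t 6.0833
0.0002 -0.014 -0.0005 0.04 -0.039 0.026 1; 0.0013 -0.0139 -0.0004 0.04 -0.039 0.026 1; 0.0025 -0.0138 -0.0004 0.04 -0.039 0.026 1; 0.0036 -0.0135 -0.0003 0.04 -0.039 0.026 1; 0.0047 -0.0132 -0.0003 0.04 -0.039 0.026 1; 0.0058 -0.0127 -0.0002 0.04 -0.039 0.026 1; 0.0069 -0.0122 -0.0002 0.04 -0.039 0.026 1; 0.0079 -0.0116 -0.0001 0.04 -0.039 0.026 1; 0.0088 -0.0109 -0.0001 0.04 -0.039 0.026 1; 0.0097 -0.0101 0 0.04 -0.039 0.026 1
```

Emit:
servo_tool(moves="0.0005 -0.014 0 0.04 -0.03 0.02 1; 0.002 -0.014 0 0.02 -0.02 0.01 1; 0.004 -0.0135 0 0.01 -0.015 0.01 1; 0.0055 -0.013 0 0.01 -0.01 0 1; 0.007 -0.012 0 0.01 -0.01 0 1; 0.0085 -0.011 0 0.01 0 0 1; 0.0095 -0.01 0 0 0 0 1; 0.0105 -0.009 0 0 0 0 1")

```text
time_s: 6.75
tool_pos: [0.5392, -0.015, 0.1369]
tool_rot: [175.8, 0.5, 89.9]
force: [25.4, -5.8, -18.8]
grip_width: 0.0253
```

Run:
```python
from h import *
from cell import env
arc2(env.get_obs(),10,.014,.007)
```

```text
pos [ 0.5392 -0.015   0.1369] rot [175.8   0.5  89.9] F [ 25.4  -5.8 -18.8] w 0.0253 ang -164.3 r 0.0589 Ft 12.5 Fr -22.9 t 6.75
0.0137 -0.003 -0.0004 0.088 0.011 -0.002 1; 0.0139 -0.0014 -0.0003 0.088 0.011 -0.002 1; 0.014 0.0002 -0.0002 0.088 0.011 -0.002 1; 0.0139 0.0019 -0.0001 0.088 0.011 -0.002 1; 0.0136 0.0035 0 0.088 0.011 -0.002 1; 0.0131 0.005 0.0002 0.088 0.011 -0.002 1; 0.0124 0.0065 0.0003 0.088 0.011 -0.002 1; 0.0116 0.0079 0.0004 0.088 0.011 -0.002 1; 0.0106 0.0092 0.0005 0.088 0.011 -0.002 1; 0.0094 0.0103 0.0006 0.088 0.011 -0.002 1
```

Emit:
servo_tool(moves="0.012 -0.002 0 0.07 0.01 0 1; 0.012 0 0 0.05 0.01 0 1; 0.012 0.002 0 0.03 0.01 0 1; 0.0115 0.003 0 0.01 0.01 0 1; 0.011 0.0045 0 0 0.01 0 1; 0.0105 0.006 0 0 0.01 0 1")

```text
time_s: 7.25
tool_pos: [0.5382, 0.0169, 0.1366]
tool_rot: [-177.5, 1.9, 88.6]
force: [-18.6, -7.0, 13.5]
grip_width: 0.0249
```

```bash
cat > cap.py <<'E'
from h import *
from cell import env
import sys
c=env.read_camera("scene");P=cloud(c)
# mask: ledge pixels from first image (flat part)
c0=dict(np.load("scene0.npz"));P0=cloud(c0)
v,u=np.mgrid[:400,:640]
m=(v>=214)&(v<=231)&(u>=372)&(u<=408)&(P0[...,2]>.2265)&(P0[...,2]<.2335)
m=cv2.erode(m.astype(np.uint8),np.ones((3,3)))>0
def top(P): 
    z=P[m][:,2];return np.nanmedian(z),np.nanmean(z[(z>.22)&(z<.25)]),m.sum()
print("ledge0",top(P0),"now",top(P))
x0,x1,y0,y1=345,465,180,310
cv2.imwrite(f"pics/cap_{sys.argv[1]}.png",cv2.resize(c["img"][y0:y1,x0:x1,::-1],None,fx=4.6,fy=4.6,interpolation=cv2.INTER_CUBIC))
np.savez(f"scene_{sys.argv[1]}.npz",**c)
E
python3 cap.py 1
python3 - <<'E'
from h import *
from cell import env
arc2(env.get_obs(),10,.012,.006)
E
```

```text
ledge0 (np.float64(0.22998091578771496), np.float64(0.23005914403116684), np.int64(185)) now (np.float64(0.22969720716617814), np.float64(0.2298047026789503), np.int64(185))
pos [0.5387 0.0188 0.1366] rot [-177.5    1.8   88.6] F [-16.   -6.7  12.3] w 0.0247 ang 162.7 r 0.0599 Ft 11.1 Fr 13.3 t 7.3
0.0113 0.0038 -0.001 -0.053 0.038 -0.029 1; 0.0109 0.0049 -0.001 -0.053 0.038 -0.029 1; 0.0103 0.006 -0.001 -0.053 0.038 -0.029 1; 0.0097 0.007 -0.0011 -0.053 0.038 -0.029 1; 0.0089 0.0079 -0.0011 -0.053 0.038 -0.029 1; 0.0081 0.0088 -0.0011 -0.053 0.038 -0.029 1; 0.0072 0.0096 -0.0011 -0.053 0.038 -0.029 1; 0.0062 0.0102 -0.0011 -0.053 0.038 -0.029 1; 0.0051 0.0108 -0.0011 -0.053 0.038 -0.029 1; 0.004 0.0113 -0.0011 -0.053 0.038 -0.029 1
```

View pics/cap_1.png

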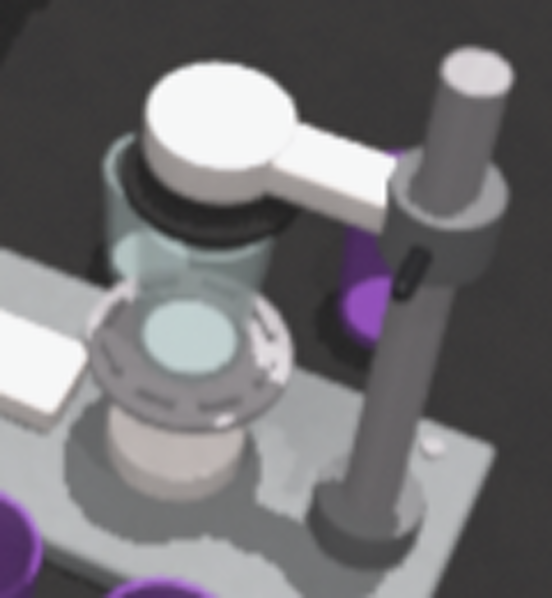

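Rise is about 46 mm and the ledge hasn't moved, at 229.8 mm against 230.0 at the start, so there is no contact yet.

Emit:
servo_tool(moves="0.011 0.004 0 -0.04 0.03 -0.02 1; 0.011 0.005 0 -0.03 0.02 -0.02 1; 0.0105 0.006 0 -0.015 0.01 -0.01 1; 0.01 0.007 0 0 0.01 0 1; 0.009 0.008 0 0 0.01 0 1; 0.008 0.009 0 0 0 0 1")

```text
time_s: 7.8
tool_pos: [0.5596, 0.0491, 0.1365]
tool_rot: [-177.4, 2.1, 89.0]
force: [-12.3, -5.0, 9.7]
grip_width: 0.0249
```

```bash
python3 cap.py 2
python3 - <<'E'
from h import *
from cell import env
arc2(env.get_obs(),8,.012,.006)
E
```

```text
ledge0 (np.float64(0.22998091578771496), np.float64(0.23005914403116684), np.int64(185)) now (np.float64(0.22975079768493972), np.float64(0.22982784858743827), np.int64(185))
pos [0.5614 0.0504 0.1365] rot [-177.5    2.    89.1] F [-8.1 -5.   8. ] w 0.0249 ang 124.9 r 0.0603 Ft 9.5 Fr 0.5 t 7.85
0.0065 0.01 -0.0012 -0.053 0.042 -0.02 1; 0.0055 0.0106 -0.0012 -0.053 0.042 -0.02 1; 0.0044 0.0111 -0.0012 -0.053 0.042 -0.02 1; 0.0032 0.0115 -0.0011 -0.053 0.042 -0.02 1; 0.0021 0.0118 -0.0011 -0.053 0.042 -0.02 1; 0.0009 0.0119 -0.0011 -0.053 0.042 -0.02 1; -0.0003 0.012 -0.001 -0.053 0.042 -0.02 1; -0.0015 0.0119 -0.001 -0.053 0.042 -0.02 1
```

Emit:
servo_tool(moves="0.0065 0.01 0 -0.04 0.03 -0.02 1; 0.0055 0.0105 0 -0.03 0.02 -0.01 1; 0.0045 0.011 0 -0.015 0.01 0 1; 0.003 0.0115 0 0 0.01 0 1")

```text
time_s: 8.18
tool_pos: [0.5899, 0.0615, 0.1364]
tool_rot: [-178.0, 1.0, 89.8]
force: [-12.3, -2.3, 8.3]
grip_width: 0.0249
```

```bash
python3 cap.py 3
python3 - <<'E'
from h import *
from cell import env
arc2(env.get_obs(),8,.012,.006)
E
```

```text
ledge0 (np.float64(0.22998091578771496), np.float64(0.23005914403116684), np.int64(185)) now (np.float64(0.22973784384419832), np.float64(0.22990916631620242), np.int64(185))
pos [0.5918 0.0616 0.1364] rot [-178.1    0.9   89.7] F [-9.2 -3.3  7.7] w 0.0251 ang 93.8 r 0.0607 Ft 9.4 Fr -2.7 t 8.2333
0.0003 0.012 -0.001 -0.04 0.019 -0.006 1; -0.0009 0.0119 -0.001 -0.04 0.019 -0.006 1; -0.0021 0.0118 -0.001 -0.04 0.019 -0.006 1; -0.0033 0.0115 -0.001 -0.04 0.019 -0.006 1; -0.0044 0.0111 -0.0009 -0.04 0.019 -0.006 1; -0.0055 0.0106 -0.0009 -0.04 0.019 -0.006 1; -0.0066 0.01 -0.0009 -0.04 0.019 -0.006 1; -0.0075 0.0093 -0.0008 -0.04 0.019 -0.006 1
```

Emit:
servo_tool(moves="0 0.012 0 -0.03 0.01 0 1; -0.001 0.012 0 -0.02 0.01 0 1; -0.002 0.0115 0 -0.01 0.01 0 1")

```text
time_s: 8.48
tool_pos: [0.6135, 0.0594, 0.1363]
tool_rot: [-178.0, 0.3, 89.9]
force: [-15.1, -0.9, 10.0]
grip_width: 0.0252
```

```bash
python3 cap.py 4
python3 - <<'E'
from h import *
from cell import env
arc2(env.get_obs(),6,.012,.005)
E
```

```text
ledge0 (np.float64(0.22998091578771496), np.float64(0.23005914403116684), np.int64(185)) now (np.float64(0.23348479998054628), np.float64(0.23344243946933751), np.int64(185))
pos [0.6151 0.0589 0.1363] rot [-178.1    0.3   89.8] F [-12.9   0.6   8.9] w 0.025 ang 71.6 r 0.0610 Ft 12.4 Fr -3.5 t 8.5333
-0.0042 0.0112 -0.001 -0.039 0.005 -0.004 1; -0.0051 0.0108 -0.001 -0.039 0.005 -0.004 1; -0.006 0.0104 -0.001 -0.039 0.005 -0.004 1; -0.0069 0.0098 -0.001 -0.039 0.005 -0.004 1; -0.0077 0.0092 -0.0009 -0.039 0.005 -0.004 1; -0.0084 0.0085 -0.0009 -0.039 0.005 -0.004 1
```

View pics/cap_4.png

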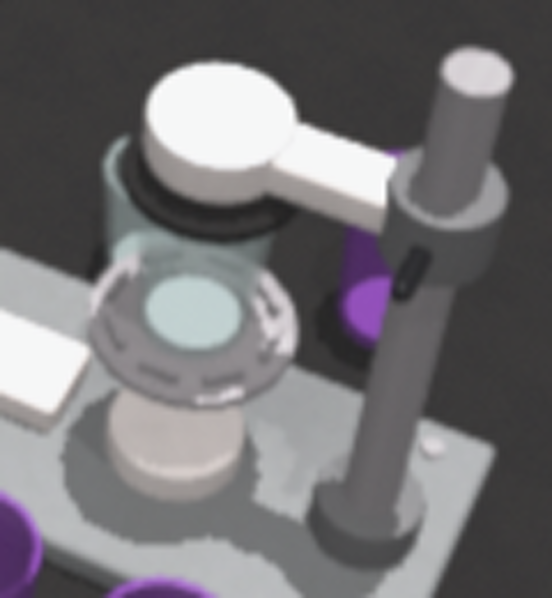

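Contact: the ledge is up 3.6 mm, about 11 N. I need about 3 mm more, or 15°.

Emit:
servo_tool(moves="-0.004 0.0115 0 -0.02 0 0 1; -0.005 0.011 0 -0.01 0 0 1; 0 0 0 0 0 0 1")

```text
time_s: 8.78
tool_pos: [0.626, 0.0537, 0.1367]
tool_rot: [-177.5, 0.2, 90.1]
force: [4.4, -2.0, -3.7]
grip_width: 0.0254
```

```bash
python3 cap.py 5
python3 - <<'E'
from h import *
from cell import env
arc2(env.get_obs(),6,.012,.005)
E
```

```text
ledge0 (np.float64(0.22998091578771496), np.float64(0.23005914403116684), np.int64(185)) now (np.float64(0.2361845270608932), np.float64(0.23604719756433223), np.int64(185))
pos [0.6262 0.0537 0.1365] rot [-177.6    0.2   90.1] F [-2.7  1.   1.8] w 0.0251 ang 60.1 r 0.0608 Ft 2.8 Fr -0.5 t 8.8333
-0.0064 0.0101 -0.0009 -0.051 0.005 0.002 1; -0.0073 0.0095 -0.0008 -0.051 0.005 0.002 1; -0.008 0.0089 -0.0008 -0.051 0.005 0.002 1; -0.0087 0.0082 -0.0008 -0.051 0.005 0.002 1; -0.0094 0.0074 -0.0007 -0.051 0.005 0.002 1; -0.01 0.0066 -0.0007 -0.051 0.005 0.002 1
```

The ledge is now up 6.3 mm, about 19 N, which is on target. I'll relax the arm and then release.

Emit:
servo_tool(moves="0 0 0 0 0 0 1; 0 0 0 0 0 0 1; 0 0 0 0 0 0 1; 0 0 0 0 0 0 1", squeeze=10)

```text
time_s: 9.17
tool_pos: [0.6258, 0.0538, 0.1364]
tool_rot: [-177.5, 0.2, 90.1]
force: [-1.6, 0.0, 0.9]
grip_width: 0.0262
```

```bash
python3 cap.py 6
python3 - <<'E'
from h import *
from cell import env
arc2(env.get_obs(),1,.012,.005)
E
```

```text
ledge0 (np.float64(0.22998091578771496), np.float64(0.23005914403116684), np.int64(185)) now (np.float64(0.23600061802919237), np.float64(0.23594694687127707), np.int64(185))
pos [0.6258 0.0538 0.1364] rot [-177.5    0.2   90.1] F [-1.1  1.5  0.6] w 0.026 ang 60.5 r 0.0607 Ft 1.7 Fr 0.7 t 9.2167
-0.0064 0.0101 -0.001 -0.051 0.005 0.003 1
```

Emit:
servo_tool(moves="0 0 0 0 0 0 -1; 0 0 0 0 0 0 -1; 0 0 0 0 0 0 -1; 0 0 0 0 0 0 -1; 0 0 0 0 0 0 -1; 0 0 0 -0.03 0 0 -1")

```text
time_s: 9.72
tool_pos: [0.6265, 0.0527, 0.136]
tool_rot: [-178.4, 0.2, 90.1]
force: [0.1, 0.1, -0.5]
grip_width: 0.0579
```

Emit:
servo_tool(moves="0 0 -0.01 0 0 0 -1; 0 0 -0.02 0 0 0 -1; 0 0 -0.025 0 0 0 -1; 0 0 -0.02 0 0 0 -1; 0 0 0 0 0 0 -1; 0 0 0 0 0 0 -1")

```text
time_s: 10.22
tool_pos: [0.627, 0.053, 0.2161]
tool_rot: [-178.5, 0.3, 90.1]
force: [-0.2, 0.3, 0.0]
grip_width: 0.0863
```

```bash
python3 cap.py 7
python3 - <<'E'
from h import *
from cell import env
o=env.get_obs();print(o["tool_pos"],o["tool_rot"],o["force"],o["grip_width"])
plan(o,[.5228,-.1668,.21],step=30)
E
```

```text
ledge0 (np.float64(0.22998091578771496), np.float64(0.23005914403116684), np.int64(185)) now (np.float64(0.23609920909842774), np.float64(0.23599389745975236), np.int64(185))
[0.62725338 0.05315369 0.21643332] [-178.51960841    0.28851572   90.10672276] [-0.03302823 -0.25708752 -0.35854062] 0.0863903531192558
end [ 0.5228 -0.1668  0.21  ] [180.   0.  90.]
-0.0271 -0.0129 0.0013 -0.052 0.01 0.004 -1; -0.0271 -0.0129 0.0008 0 0 0 -1; -0.0271 -0.0129 0.0008 0 0 0 -1; -0.0271 -0.0128 0.0008 0 0 0 -1; -0.0271 -0.0129 0.0008 0 0 0 -1; -0.0271 -0.0128 0.0008 0 0 0 -1; -0.0271 -0.0129 0.0008 0 0 0 -1; -0.0271 -0.0128 0.0007 0 0 0 -1; -0.0031 -0.0015 0.0001 0 0 0 -1
```

Emit:
servo_tool(moves="-0.027 -0.013 0 -0.05 0.01 0 -1; -0.027 -0.013 0 0 0 0 -1; -0.027 -0.013 0 0 0 0 -1; -0.027 -0.013 0 0 0 0 -1; -0.027 -0.013 0 0 0 0 -1; -0.025 -0.012 0 0 0 0 -1; -0.01 -0.004 0 0 0 0 -1; 0 0 0 0 0 0 -1; 0 0 0 0 0 0 -1")

```text
time_s: 11.02
tool_pos: [0.5388, -0.1199, 0.2068]
tool_rot: [-179.3, -0.4, 90.4]
force: [0.2, 0.5, -0.5]
grip_width: 0.0872
```

Run:
```python
from h import *
from cell import env
o,c=wrist(env);print(o["tool_pos"],o["tool_rot"])
cv2.imwrite("pics/w8.png",cv2.resize(c["img"][130:330,220:480,::-1],None,fx=3,fy=3,interpolation=cv2.INTER_CUBIC))
P=cloud(c);np.savez("w8.npz",P=P,img=c["img"])
m=(P[...,2]>.122)&(P[...,2]<.132)&(abs(P[...,0]-.52)<.05)&(abs(P[...,1]+.167)<.05)
q=P[m];print(len(q),np.round(cv2.minAreaRect((q[:,:2]*1000).astype(np.float32))[:2],1))
plan(o,[.5228,-.1668,.16],step=30)
```

```text
[ 0.5387844  -0.11993598  0.20677902] [-179.33197884   -0.36572401   90.40760178]
70 [[ 522.4 -159.4]
 [  16.4    4.2]]
end [ 0.5228 -0.1668  0.16  ] [-180.    0.   90.]
-0.0207 -0.0069 0.0206 -0.023 -0.013 0.014 -1; -0.0207 -0.0071 0.0206 0 0 0 -1; -0.0055 -0.0019 0.0055 0 0 0 -1
```

View pics/w8.png

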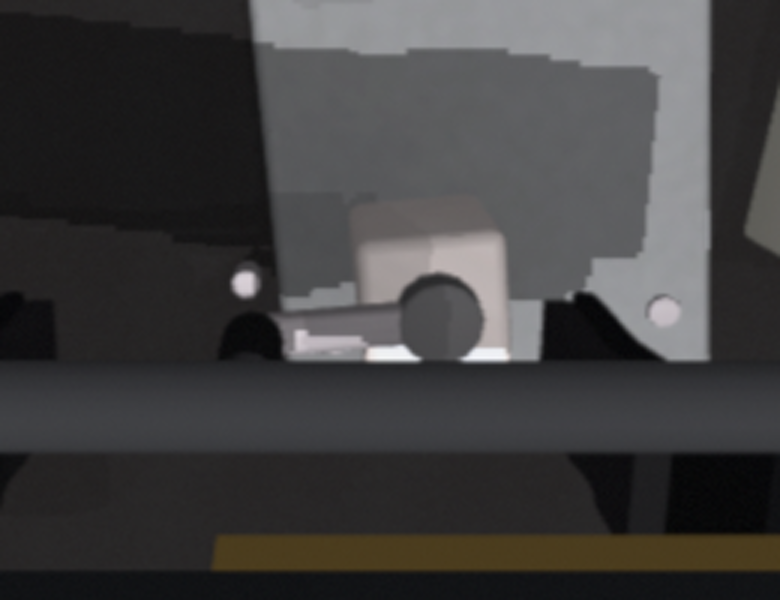

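Run:
```python
import numpy as np
P=np.load("w8.npz")["P"]
for v in range(218,231):print(v,[tuple((P[v,u]*1000).round().astype(int).tolist()) for u in range(297,308,2)])
```

```text
218 [(509, -171, -1), (513, -164, 23), (516, -163, 26), (518, -163, 26), (520, -165, 21), (521, -171, 0)]
219 [(509, -172, -1), (513, -164, 27), (516, -163, 29), (518, -163, 29), (520, -165, 24), (521, -173, -1)]
220 [(509, -174, -2), (514, -164, 32), (516, -163, 35), (518, -163, 33), (520, -165, 26), (521, -173, 0)]
221 [(509, -176, -2), (514, -164, 33), (516, -164, 33), (518, -164, 34), (520, -165, 30), (521, -175, 0)]
222 [(509, -176, -1), (514, -165, 33), (516, -166, 33), (518, -165, 33), (521, -165, 33), (521, -176, 0)]
223 [(512, -166, 35), (514, -167, 34), (516, -166, 34), (518, -166, 34), (521, -167, 33), (521, -178, -1)]
224 [(512, -168, 34), (514, -168, 33), (516, -167, 34), (518, -168, 34), (521, -168, 34), (521, -179, 0)]
225 [(512, -169, 34), (514, -169, 32), (516, -169, 34), (518, -169, 34), (521, -168, 35), (521, -180, 0)]
226 [(509, -181, 0), (514, -170, 33), (516, -171, 32), (518, -170, 33), (521, -171, 32), (521, -181, 0)]
227 [(509, -183, -2), (514, -171, 34), (516, -171, 34), (518, -171, 33), (519, -183, 0), (521, -183, -1)]
228 [(509, -184, -1), (511, -184, -1), (516, -173, 33), (516, -184, -1), (519, -184, -1), (521, -184, 0)]
229 [(509, -186, -1), (511, -186, -1), (514, -186, -1), (516, -185, -1), (519, -185, 0), (521, -185, -1)]
230 [(509, -187, 0), (511, -187, -2), (514, -187, -1), (516, -186, 0), (519, -187, -1), (521, -187, 0)]
```

The pin is only 34 mm high, so it's out of the way. Moving over the knob and descending.

Emit:
servo_tool(moves="-0.02 -0.007 0.01 -0.02 0 0.01 -1; -0.02 -0.007 0.01 0 0 0 -1; -0.003 -0.001 0 0 0 0 -1; 0 0 0 0 0 0 -1; 0 0 0 0 0 0 -1")

```text
time_s: 11.48
tool_pos: [0.5291, -0.151, 0.1861]
tool_rot: [179.9, -0.7, 91.1]
force: [0.0, 0.2, 0.8]
grip_width: 0.0872
```

Run:
```python
from h import *
from cell import env
o=env.get_obs();print(o["tool_pos"],o["tool_rot"],o["joint_velocities"].round(1))
plan(o,[.5226,-.1668,.114],step=25)
```

```text
[ 0.52909755 -0.15100094  0.18610133] [179.89233652  -0.73128201  91.11925939] [-1.2  0.2 -1.2 -0.8 -0.7 -0.  -0.6]
end [ 0.5226 -0.1668  0.114 ] [-180.    0.   90.]
-0.0056 -0.0023 0.0243 0.004 -0.026 0.039 -1; -0.0053 -0.0022 0.0243 0 0 0 -1; -0.0052 -0.0021 0.0234 0 0 0 -1
```

Emit:
servo_tool(moves="-0.008 -0.0035 0.015 0 -0.025 0.035 -1; -0.008 -0.003 0.02 0 0 0 -1; 0 0 0.02 0 0 0 -1; 0 0 0.006 0 0 0 -1; 0 0 0 0 0 0 -1; 0 0 0 0 0 0 -1")

```text
time_s: 11.98
tool_pos: [0.5312, -0.1547, 0.1281]
tool_rot: [179.3, -0.2, 91.0]
force: [-1.2, 0.4, -0.5]
grip_width: 0.0873
```

Run:
```python
from h import *
from cell import env
o=env.get_obs();print(o["tool_pos"],o["tool_rot"],o["joint_velocities"].round(1))
plan(o,[.5226,-.1668,.114],step=25)
```

```text
[ 0.53115384 -0.15473831  0.12810664] [ 1.79341452e+02 -1.71674229e-01  9.09960847e+01] [-1.   0.2 -0.8 -0.6 -0.2  0.2 -0.4]
end [ 0.5226 -0.1668  0.114 ] [-180.   -0.   90.]
-0.012 -0.0089 0.014 0.023 -0.006 0.035 -1
```

Emit:
servo_tool(moves="-0.009 -0.007 0.007 0.02 0 0.03 -1; -0.009 -0.007 0.006 0 0 0 -1; 0 0 0 0 0 0 -1; 0 0 0 0 0 0 -1")

```text
time_s: 12.32
tool_pos: [0.519, -0.1733, 0.1173]
tool_rot: [179.7, -0.1, 90.2]
force: [0.3, 0.2, 0.9]
grip_width: 0.0871
```

Run:
```python
from h import *
from cell import env
o=env.get_obs();print(o["tool_pos"],o["tool_rot"],o["force"].round(1),o["joint_velocities"].round(1))
plan(o,[.5226,-.1668,.114],step=25)
```

```text
[ 0.51899125 -0.1733352   0.11726721] [ 1.79688961e+02 -9.51267023e-02  9.02084865e+01] [0.3 0.2 0.9] [ 1.5 -0.2  0.9  0.7  0.6  0.2  0.7]
end [ 0.5226 -0.1668  0.114 ] [-180.   -0.   90.]
0.0065 0.0036 0.0033 0.011 -0.003 0.007 -1
```

Emit:
servo_tool(moves="0.004 0.003 0.003 0 0 0 1; 0 0 0 0 0 0 1; 0 0 0 0 0 0 1; 0 0 0 0 0 0 1; 0 0 0 0 0 0 1; 0 0 0 0 0 0 1; 0 0 0 0 0 0 1; 0 0 0 0 0 0 1; 0 0 0 0 0 0 1; 0 0 0 0 0 0 1; 0 0 0 0 0 0 1; 0 0 0 0 0 0 1; 0 0 0 0 0 0 1; 0 0 0 0 0 0 1; 0 0 0 0 0 0 1", squeeze=10)

```text
time_s: 13.57
tool_pos: [0.5231, -0.1694, 0.1154]
tool_rot: [179.6, -0.0, 90.2]
force: [0.0, 0.1, 0.2]
grip_width: 0.0016
```

Run:
```python
from h import *
from cell import env
o,c=wrist(env);cv2.imwrite("pics/w9.png",c["img"][:,:,::-1])
print(o["tool_pos"],o["tool_rot"],o["force"].round(1),o["grip_width"])
A=np.array([.5825,-.1605]);d=o["tool_pos"][:2]-A;print(np.degrees(np.arctan2(d[1],d[0]))%360,np.hypot(*d))
```

```text
[ 0.52313195 -0.16935796  0.11544538] [ 1.79555020e+02 -4.81660319e-02  9.01521357e+01] [0.  0.1 0.2] 0.0015531648724024128
188.48616347156363 0.06002523663430535
```

View pics/w9.png

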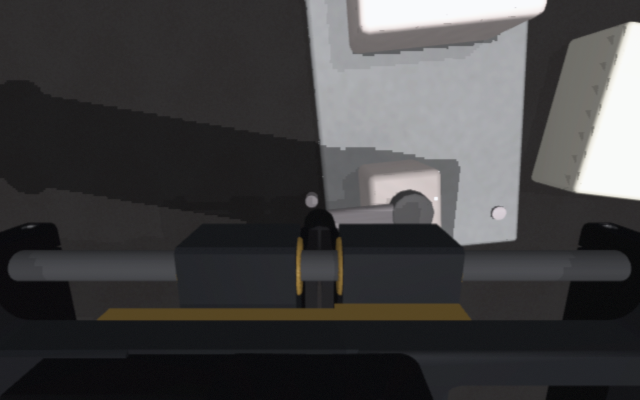

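Run:
```python
from h import *
from cell import env
o,c=wrist(env);P=cloud(c)
for n in ("wrist","top"):
    if n=="top":
        c=env.read_camera("top");P=cloud(c);cv2.imwrite("pics/top9.png",cv2.resize(c["img"][170:260,360:450,::-1],None,fx=6,fy=6,interpolation=cv2.INTER_CUBIC))
    m=(P[...,2]>.117)&(P[...,2]<.134)&(abs(P[...,0]-.53)<.04)&(abs(P[...,1]+.16)<.04)
    l,k,st,_=cv2.connectedComponentsWithStats(m.astype(np.uint8))
    for i in range(1,l):
        q=P[k==i]
        if len(q)>10:print(n,len(q),st[i][:4],q.mean(0).round(4),np.round(cv2.minAreaRect((q[:,:2]*1000).astype(np.float32))[:2],1))
```

```text
wrist 388 [301 219  36  31] [ 0.5222 -0.1597  0.1261] [[ 523.6 -160.6]
 [  15.4   16.4]]
```

View pics/top9.png

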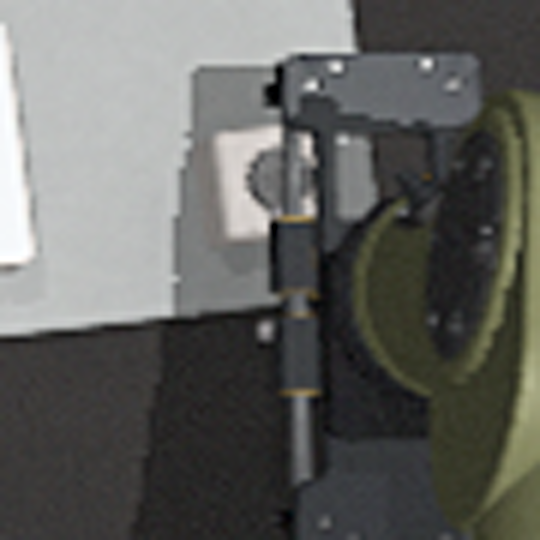

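Emit:
servo_tool(moves="0 0 -0.015 0 0 0 1; 0 0 -0.025 0 0 0 1; 0 0 -0.025 0 0 0 1; 0 0 0 0 0 0 1; 0 0 0 0 0 0 1")

```text
time_s: 14.13
tool_pos: [0.5212, -0.169, 0.1813]
tool_rot: [179.8, -0.2, 90.2]
force: [-0.1, 0.6, -0.6]
grip_width: 0.0007
```

```bash
python3 cap.py 9
python3 - <<'E'
from h import *
from cell import env
o,c=wrist(env);P=cloud(c);print(o["tool_pos"])
cv2.imwrite("pics/w10.png",c["img"][:,:,::-1])
m=(P[...,2]>.117)&(P[...,2]<.134)&(abs(P[...,0]-.53)<.05)&(abs(P[...,1]+.16)<.05)
l,k,st,_=cv2.connectedComponentsWithStats(m.astype(np.uint8))
for i in range(1,l):
    q=P[k==i]
    if len(q)>10:print(len(q),st[i][:4],q.mean(0).round(4),np.round(cv2.minAreaRect((q[:,:2]*1000).astype(np.float32))[:2],1))
E
```

```text
ledge0 (np.float64(0.22998091578771496), np.float64(0.23005914403116684), np.int64(185)) now (np.float64(0.23621636589739786), np.float64(0.2359959247366839), np.int64(185))
[ 0.52170394 -0.16900157  0.18165471]
555 [308 194  26  28] [ 0.5224 -0.1659  0.1257] [[ 522.3 -166.8]
 [  19.3   19.1]]
```

View pics/w10.png

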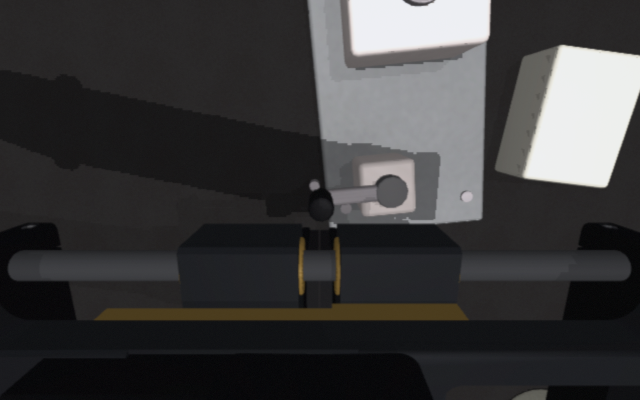

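The knob is exactly where it was, at (0.522,-0.167), and the fingers missed it. I'll push it with closed fingers from the +y side instead.

Emit:
servo_tool(moves="0.015 0 0 0 0 0 1; 0.015 0 0 0 0 0 1; 0 0 0 0 0 0 1; 0 0 0 0 0 0 1")

```text
time_s: 14.57
tool_pos: [0.5189, -0.1354, 0.1772]
tool_rot: [-179.9, -0.3, 90.2]
force: [-0.2, -1.2, -0.1]
grip_width: 0.0009
```

Run:
```python
from h import *
from cell import env
o=env.get_obs();print(o["tool_pos"],o["tool_rot"],o["joint_velocities"].round(1))
plan(o,[.522,-.138,.112],step=25,grip=1)
```

```text
[ 0.51891356 -0.1353616   0.17721225] [-179.90435618   -0.32827831   90.15434121] [-1.5 -0.1 -1.2  1.3 -1.3 -0.1 -0.7]
end [ 0.522 -0.138  0.112] [-180.   -0.   90.]
-0.0012 0.0012 0.0249 -0.003 -0.011 0.005 1; -0.001 0.0012 0.025 0 0 0 1; -0.0006 0.0007 0.0153 0 0 0 1
```

Emit:
servo_tool(moves="0 0.001 0.015 0 -0.01 0 1; 0 0.001 0.02 0 0 0 1; 0 0.001 0.018 0 0 0 1; 0 0 0.006 0 0 0 1; 0 0 0 0 0 0 1; 0 0 0 0 0 0 1")

```text
time_s: 15.07
tool_pos: [0.5209, -0.1349, 0.1146]
tool_rot: [-179.8, -0.0, 90.2]
force: [0.2, 0.2, 1.3]
grip_width: 0.0006
```

Run:
```python
from h import *
from cell import env
o,c=wrist(env);print(o["tool_pos"],o["tool_rot"],o["force"].round(1))
cv2.imwrite("pics/w11.png",c["img"][:,:,::-1])
plan(o,[.522,-.183,.111],step=8,grip=1)
```

```text
[ 0.52090804 -0.1349335   0.11456947] [-1.79766725e+02 -4.03740389e-02  9.02344981e+01] [0.2 0.2 1.3]
end [ 0.522  -0.1829  0.1111] [-180.   -0.   90.]
-0.008 0.0002 0.0006 -0.008 -0.001 0.008 1; -0.008 0.0002 0.0006 0 0 0 1; -0.008 0.0002 0.0006 0 0 0 1; -0.008 0.0002 0.0006 0 0 0 1; -0.008 0.0001 0.0006 0 0 0 1; -0.008 0.0002 0.0005 0 0 0 1
```

View pics/w11.png

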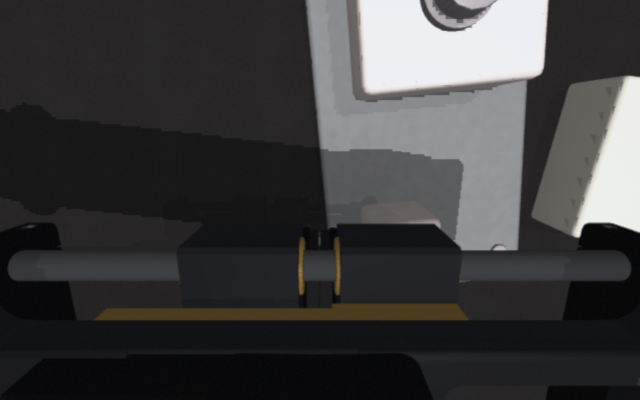

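The knob is now hidden behind the fingers, on the -y side. Starting the push.

Emit:
servo_tool(moves="-0.008 0 0.001 0 0 0 1; -0.008 0 0.001 0 0 0 1; -0.008 0 0.001 0 0 0 1; -0.008 0 0 0 0 0 1; -0.008 0 0 0 0 0 1")

```text
time_s: 15.53
tool_pos: [0.524, -0.1777, 0.1158]
tool_rot: [179.9, 0.1, 90.4]
force: [0.2, -0.7, 0.4]
grip_width: 0.0002
```

```bash
cat > lk.py <<'E'
from h import *
from cell import env
import sys
o,c=wrist(env);P=cloud(c);print(o["tool_pos"],o["tool_rot"],o["force"].round(1))
cv2.imwrite(f"pics/lk_{sys.argv[1]}.png",c["img"][:,:,::-1])
t=[float(x) for x in sys.argv[2:5]]
plan(o,t,step=8,grip=1)
E
python3 lk.py 1 .522 -.185 .111
```

```text
[ 0.5240102  -0.17771259  0.11575454] [1.79855061e+02 7.16327873e-02 9.03534939e+01] [ 0.2 -0.7  0.4]
end [ 0.522 -0.185  0.111] [180.   0.  90.]
-0.0065 -0.0019 0.0043 0.005 0.002 0.012 1; -0.0008 -0.0002 0.0005 0 0 0 1
```

View pics/lk_1.png

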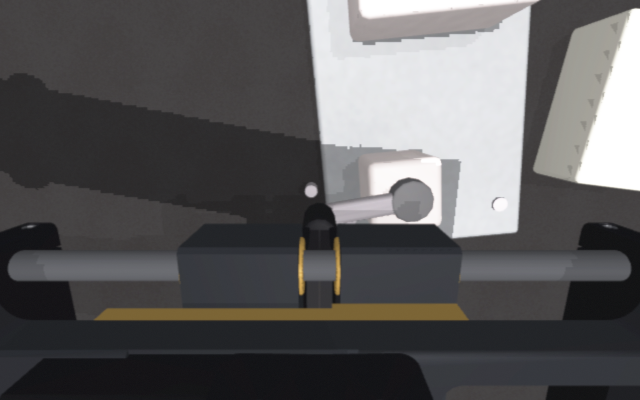

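```bash
cat > lev.py <<'E'
from h import *
from cell import env
def lev():
    o,c=wrist(env);P=cloud(c);r=np.hypot(P[...,0]-.5825,P[...,1]+.1605)
    m=(P[...,2]>.088)&(P[...,2]<.101)&(r>.022)&(r<.052)
    q=P[m]-np.array([.5825,-.1605,0]);print("tcp",o["tool_pos"].round(4),"F",o["force"].round(1),"t",o["time_s"])
    print("lever",len(q),"ang",np.degrees(np.arctan2(np.median(q[:,1]),np.median(q[:,0])))%360-185.8)
    m=(P[...,2]>.119)&(P[...,2]<.132)&(r>.04)&(r<.08);
    q=P[m]
    if len(q)>20:print("knob-ish",len(q),q.min(0).round(4),q.max(0).round(4),q.mean(0).round(4))
lev()
E
python3 lev.py
```

```text
tcp [ 0.5237 -0.1804  0.1156] F [-0.5 -1.9 -0.2] t 15.5833
lever 1024 ang 3.3994151604436524
knob-ish 627 [ 0.5138 -0.1712  0.119 ] [ 0.5326 -0.1618  0.1319] [ 0.523  -0.1669  0.126 ]
```

Run:
```python
from h import *
from cell import env
o,c=wrist(env);P=cloud(c)
for v in range(200,262,3):print(v,[tuple((P[v,u]*1000).round().astype(int).tolist()) for u in (306,313,320,327,334)],c["img"][v,320])
i=c["img"][190:300,260:380,::-1];cv2.imwrite("pics/w12.png",cv2.resize(np.clip(i*2.5,0,255).astype(np.uint8),None,fx=5,fy=5))
c=env.read_camera("scene");i=c["img"][140:260,190:320,::-1];cv2.imwrite("pics/s12.png",cv2.resize(np.clip(i*1.8,0,255).astype(np.uint8),None,fx=5,fy=5,interpolation=cv2.INTER_CUBIC)[:600])
```

```text
200 [(511, -186, 0), (518, -186, 0), (524, -186, 0), (530, -181, 17), (533, -163, 90)] [38 37 38]
203 [(511, -188, 0), (519, -163, 97), (524, -162, 100), (528, -164, 95), (533, -164, 93)] [23 24 26]
206 [(511, -192, -2), (519, -163, 104), (524, -162, 108), (528, -163, 104), (533, -166, 94)] [23 24 26]
209 [(515, -167, 99), (520, -163, 111), (524, -162, 114), (528, -163, 111), (533, -168, 94)] [24 24 26]
212 [(515, -166, 107), (520, -163, 117), (524, -162, 119), (527, -163, 117), (532, -169, 97)] [25 25 28]
215 [(516, -166, 112), (520, -163, 123), (524, -163, 125), (527, -163, 123), (532, -168, 106)] [26 25 28]
218 [(516, -165, 122), (520, -164, 126), (524, -164, 125), (-9223372036854775808, -9223372036854775808, -9223372036854775808), (531, -167, 116)] [47 47 51]
221 [(516, -166, 124), (520, -165, 126), (524, -165, 126), (527, -166, 126), (531, -166, 123)] [55 54 57]
224 [(516, -167, 126), (520, -167, 126), (524, -167, 127), (527, -167, 127), (531, -167, 126)] [54 54 57]
227 [(516, -168, 128), (520, -169, 126), (524, -169, 126), (527, -169, 125), (531, -168, 128)] [52 51 55]
230 [(51
[... 570 characters left out ...]
169, 150), (527, -170, 149), (527, -145, 211)] [32 31 35]
248 [(517, -169, 154), (520, -169, 154), (523, -169, 154), (527, -170, 153), (527, -145, 211)] [39 38 40]
251 [(519, -146, 211), (521, -146, 211), (523, -146, 211), (525, -146, 211), (527, -146, 212)] [66 67 72]
254 [(519, -147, 212), (521, -147, 212), (523, -146, 213), (525, -147, 212), (527, -146, 215)] [79 80 83]
257 [(-9223372036854775808, -9223372036854775808, -9223372036854775808), (521, -147, 213), (523, -147, 213), (525, -147, 214), (527, -147, 213)] [90 91 95]
260 [(519, -148, 214), (521, -148, 213), (523, -148, 214), (525, -147, 214), (527, -147, 214)] [ 96  98 102]<stdin>:4: RuntimeWarning: invalid value encountered in cast
```

View pics/w12.png

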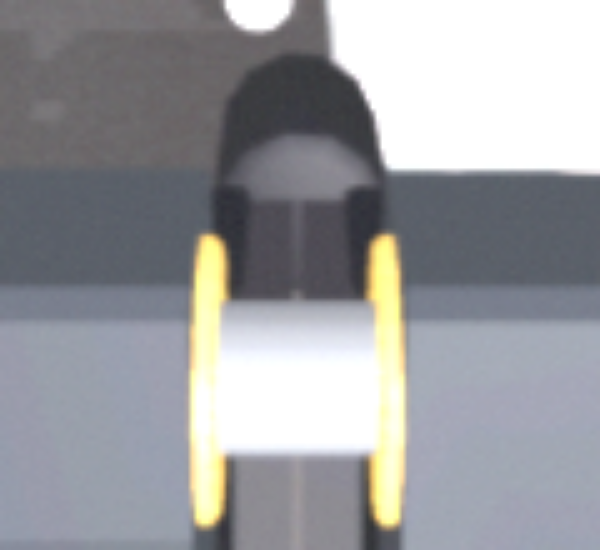

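View pics/s12.png

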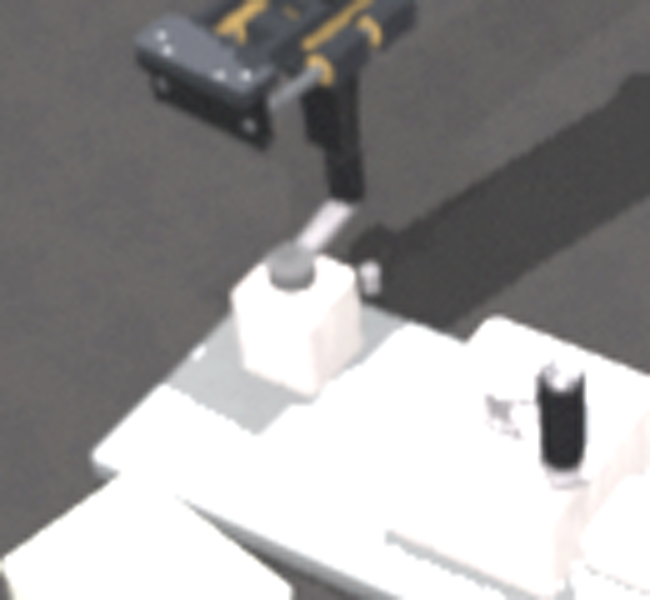

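Run:
```python
from h import *
from cell import env
c=env.read_camera("scene");P=cloud(c)
for v in range(152,186,2):print(v,[tuple((P[v,u]*1000).round().astype(int).tolist()) if P[v,u,0]==P[v,u,0] else None for u in (253,256,259,262)],c["img"][v,256:263:3].tolist())
print(env.get_obs()["tool_pos"])
```

```text
152 [(556, -148, 218), (556, -137, 223), (547, -136, 217), (536, -136, 211)] [[56, 52, 47], [36, 35, 39], [38, 38, 41]]
154 [(562, -143, 217), (554, -140, 214), (546, -137, 210), (535, -137, 203)] [[89, 76, 54], [36, 36, 39], [48, 46, 47]]
156 [(563, -142, 212), (558, -137, 211), (547, -137, 204), (358, -307, 4)] [[68, 60, 46], [33, 33, 35], [49, 48, 48]]
158 [(536, -170, 175), (534, -162, 178), (520, -165, 167), (364, -302, 2)] [[27, 28, 29], [30, 30, 31], [50, 49, 49]]
160 [(537, -170, 169), (533, -163, 170), (523, -162, 163), (373, -294, 3)] [[24, 24, 25], [31, 30, 31], [54, 52, 52]]
162 [(535, -173, 160), (534, -163, 164), (520, -166, 153), (379, -290, 1)] [[21, 22, 23], [31, 30, 31], [55, 54, 53]]
164 [(533, -176, 151), (536, -162, 159), (520, -167, 146), (386, -284, 0)] [[25, 25, 27], [31, 30, 31], [49, 49, 47]]
166 [(532, -178, 142), (533, -166, 148), (523, -164, 142), (395, -276, 2)] [[23, 24, 25], [32, 31, 32], [46, 45, 44]]
168 [(531, -180, 133), (531, -169, 139), (524, -165, 135), (513, -164, 129)] [[25, 26, 27], [31, 32, 32], [48, 47, 47]]
170 [(427, -285, 4), (532, -168,
[... 248 characters left out ...]
-165, 116), (520, -159, 115)] [[29, 30, 31], [26, 25, 28], [39, 38, 39]]
176 [(446, -269, 1), (533, -170, 111), (530, -162, 113), (519, -161, 106)] [[28, 29, 30], [26, 25, 27], [35, 35, 36]]
178 [(453, -263, 0), (533, -171, 104), (532, -161, 108), (523, -159, 102)] [[33, 33, 33], [29, 28, 30], [33, 34, 35]]
180 [(458, -259, -2), (530, -175, 92), (530, -164, 98), (526, -157, 98)] [[92, 89, 91], [51, 50, 52], [48, 48, 48]]
182 [(468, -250, 2), (537, -169, 93), (533, -161, 94), (452, -228, 1)] [[127, 123, 126], [103, 101, 103], [55, 54, 54]]
184 [(550, -168, 96), (543, -164, 93), (535, -161, 88), (459, -223, 1)] [[130, 127, 130], [68, 67, 68], [56, 55, 53]]
[ 0.52364447 -0.17593515  0.11516644]
```

The depth data suggest the fingertips sit at about 0.128 m, on top of the knob rather than beside it. I'll raise, move to the +y side and go lower, checking the tip height by camera.

Emit:
servo_tool(moves="0 0 -0.01 0 0 0 1; 0.012 0 -0.01 0 0 0 1; 0.015 0 0 0 0 0 1; 0.01 0 0 0 0 0 1; 0 0 0 0 0 0 1; 0 0 0 0 0 0 1")

```text
time_s: 16.28
tool_pos: [0.5239, -0.131, 0.1383]
tool_rot: [179.8, -0.0, 90.7]
force: [0.5, 0.0, 0.4]
grip_width: 0.0004
```

```bash
python3 lev.py
cat > tip.py <<'E'
from h import *
from cell import env
o=env.get_obs();c=env.read_camera("scene");P=cloud(c);p=o["tool_pos"]
m=(abs(P[...,0]-p[0]-.002)<.025)&(abs(P[...,1]-p[1]-.004)<.018)&(P[...,2]>.04)
z=np.sort(P[m][:,2]);print("tcp",p.round(4),o["tool_rot"].round(1),"lowest",z[:25].round(3))
i=c["img"][120:240,190:320,::-1];cv2.imwrite("pics/tip.png",cv2.resize(np.clip(i*1.8,0,255).astype(np.uint8),None,fx=5,fy=5,interpolation=cv2.INTER_CUBIC)[:600])
E
python3 tip.py
```

```text
tcp [ 0.5239 -0.131   0.1383] F [0.5 0.  0.4] t 16.2833
lever 0 ang nan
knob-ish 38 [ 0.5232 -0.1802  0.1255] [ 0.524  -0.1674  0.1276] [ 0.5236 -0.1738  0.1265]
tcp [ 0.524  -0.1306  0.1383] [ 1.798e+02 -1.000e-01  9.070e+01] lowest [0.152 0.152 0.153 0.153 0.154 0.154 0.154 0.155 0.155 0.155 0.155 0.156
 0.156 0.156 0.156 0.156 0.157 0.158 0.158 0.159 0.159 0.159 0.159 0.16
 0.16 ]
  return _methods._mean(a, axis=axis, dtype=dtype,
  ret = ret.dtype.type(ret / rcount)
```

View pics/tip.png

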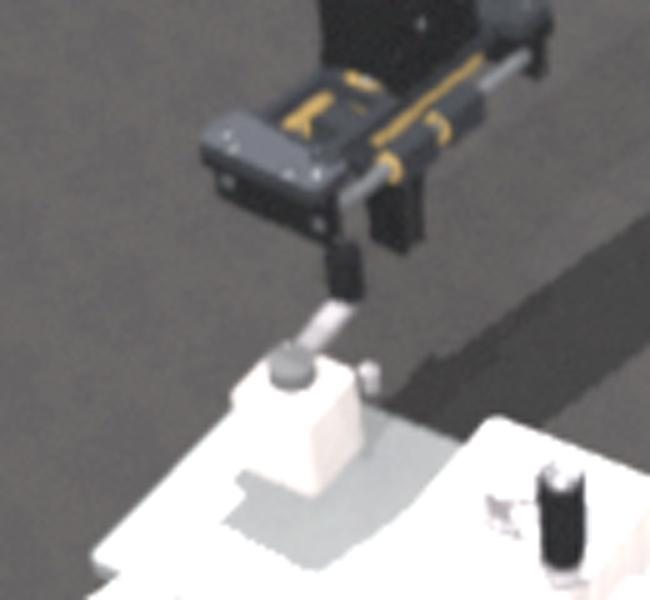

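The fingertips are visually at 0.151 with the TCP at 0.138, which doesn't match the stated geometry. I'll use the measured tip height and go down to a TCP z of about 0.092.

Emit:
servo_tool(moves="0 0 0.012 0 0 0 1; 0 0 0.015 0 0 0 1; 0 0 0.012 0 0 0 1; 0 0 0.004 0 0 0 1; 0 0 0 0 0 0 1; 0 0 0 0 0 0 1")

```text
time_s: 16.88
tool_pos: [0.5223, -0.1344, 0.0893]
tool_rot: [-180.0, -0.1, 90.4]
force: [0.7, -0.1, 1.1]
grip_width: 0.0003
```

```bash
python3 tip.py
```

```text
tcp [ 0.5223 -0.1344  0.0893] [-1.80e+02 -1.00e-01  9.04e+01] lowest [0.103 0.104 0.104 0.104 0.104 0.105 0.105 0.105 0.106 0.107 0.107 0.108
 0.108 0.108 0.108 0.109 0.109 0.109 0.109 0.109 0.109 0.109 0.11  0.111
 0.111]
```

View pics/tip.png

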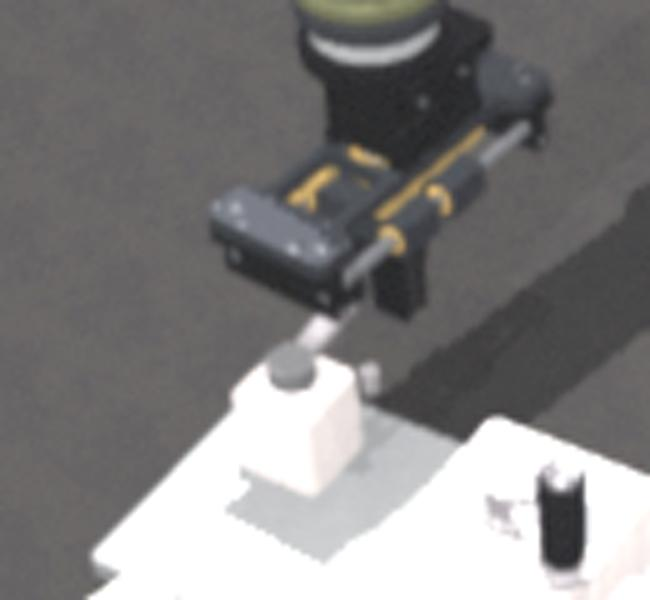

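Tips are now at 0.103, alongside the knob's height. Pushing -y.

Emit:
servo_tool(moves="-0.008 0 0 0 0 0 1; -0.008 0 0 0 0 0 1; -0.008 0 0 0 0 0 1; -0.008 0 0 0 0 0 1; -0.008 0 0 0 0 0 1")

```text
time_s: 17.35
tool_pos: [0.5265, -0.1734, 0.0913]
tool_rot: [179.6, -0.3, 90.6]
force: [4.0, 4.8, -1.1]
grip_width: 0.0009
```

```bash
python3 lev.py; python3 tip.py;python3 lk.py 3 .5216 -.187 .089
```

```text
tcp [ 0.5265 -0.1734  0.0913] F [ 4.   4.8 -1.1] t 17.35
lever 0 ang nan
knob-ish 349 [ 0.5179 -0.1961  0.119 ] [ 0.5329 -0.162   0.1315] [ 0.5255 -0.1676  0.125 ]
tcp [ 0.5266 -0.1756  0.0914] [179.6  -0.2  90.5] lowest [0.088 0.091 0.092 0.092 0.093 0.093 0.093 0.094 0.094 0.095 0.095 0.095
 0.096 0.096 0.096 0.096 0.096 0.096 0.096 0.097 0.097 0.097 0.097 0.098
 0.098]
[ 0.52588746 -0.17538965  0.09135356] [ 1.79646418e+02 -1.76586884e-01  9.04866426e+01] [ 0.3 -0.2 -0.1]
end [ 0.5216 -0.187   0.089 ] [180.  -0.  90.]
-0.0074 -0.0028 0.0015 0.012 -0.006 0.017 1; -0.0042 -0.0016 0.0008 0 0 0 1
  return _methods._mean(a, axis=axis, dtype=dtype,
  ret = ret.dtype.type(ret / rcount)
```

View pics/lk_3.png

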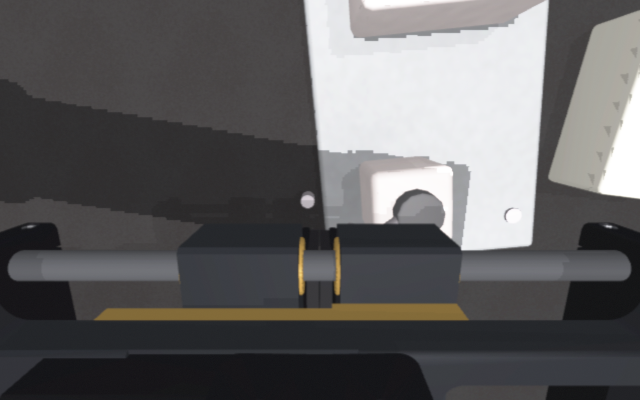

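The lever is swinging now: it appears at (390,225), hidden behind the gripper. I'll continue around the arc.

Emit:
servo_tool(moves="-0.01 -0.003 0.001 0 0 0.01 1; -0.01 -0.001 0.001 0 0 0 1; -0.009 0.003 0.001 0 0 0 1; -0.008 0.007 0 0 0 0 1")

```text
time_s: 17.83
tool_pos: [0.5283, -0.2129, 0.0878]
tool_rot: [-179.9, -0.2, 90.4]
force: [-1.5, 0.8, 1.2]
grip_width: 0.0003
```

```bash
python3 tip.py;python3 lk.py 4 .548 -.218 .090
```

```text
tcp [ 0.5283 -0.2129  0.0878] [-179.9   -0.2   90.4] lowest [0.093 0.093 0.094 0.095 0.096 0.096 0.096 0.096 0.097 0.098 0.098 0.098
 0.099 0.1   0.101 0.102 0.102 0.102 0.102 0.103 0.103 0.103 0.103 0.104
 0.104]
[ 0.52994206 -0.21518498  0.08794075] [ 1.79963835e+02 -9.34193511e-02  9.02456417e+01] [-0.2 -2.3  0.1]
end [ 0.548 -0.218  0.09 ] [180.  -0.  90.]
-0.0013 0.0079 -0.0009 0.001 -0.003 0.009 1; -0.0012 0.0079 -0.0009 0 0 0 1; -0.0003 0.0023 -0.0003 0 0 0 1
```

View pics/lk_4.png

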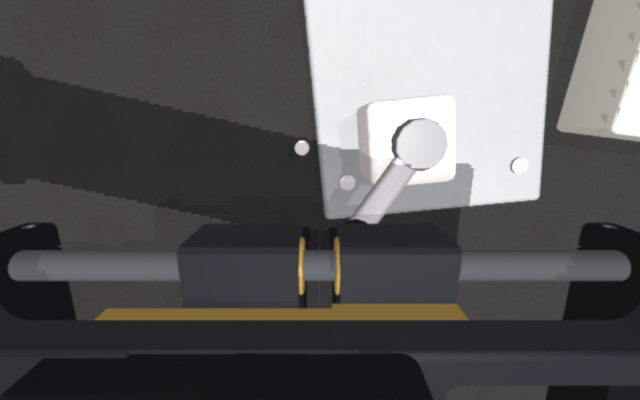

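View pics/tip.png

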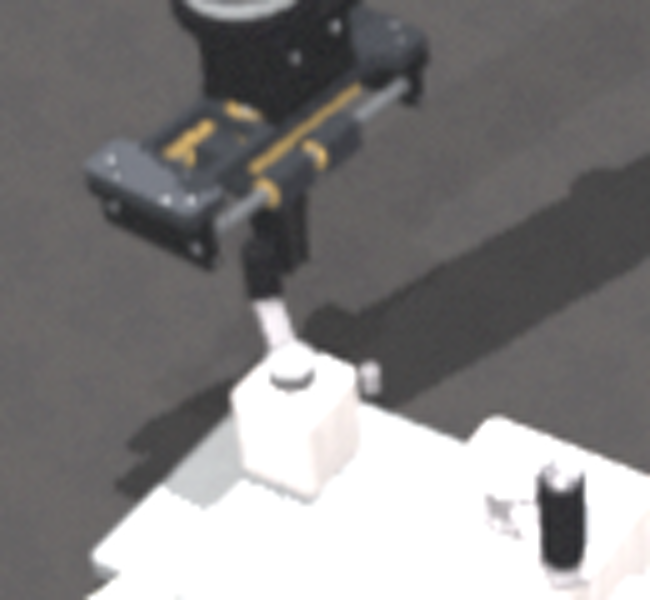

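The lever is about 48° over. The fingers are on the knob's -x side, so I'll finish with a +x push.

Emit:
servo_tool(moves="-0.001 0.008 0 0 0 0.005 1; -0.001 0.008 0 0 0 0 1; -0.001 0.008 0 0 0 0 1; 0 0.008 0 0 0 0 1; 0 0.008 0 0 0 0 1")

```text
time_s: 18.35
tool_pos: [0.5499, -0.2265, 0.0871]
tool_rot: [-177.4, 0.3, 89.5]
force: [-31.3, 5.1, 26.4]
grip_width: 0.0007
```

```bash
python3 lev.py;python3 lk.py 5 .552 -.218 .090
```

```text
tcp [ 0.5499 -0.2265  0.0871] F [-31.3   5.1  26.4] t 18.35
lever 1517 ang 70.7655463173993
knob-ish 200 [ 0.5438 -0.2184  0.119 ] [ 0.5576 -0.2149  0.129 ] [ 0.5508 -0.2165  0.1229]
[ 0.54976746 -0.22642676  0.08721716] [-177.27898002    0.25691295   89.55323712] [-29.    4.1  23.7]
end [ 0.552 -0.218  0.09 ] [-180.   -0.   90.]
0.0074 0.0018 -0.0026 -0.095 0.009 -0.016 1; 0.001 0.0003 -0.0003 0 0 0 1
```

View pics/lk_5.png

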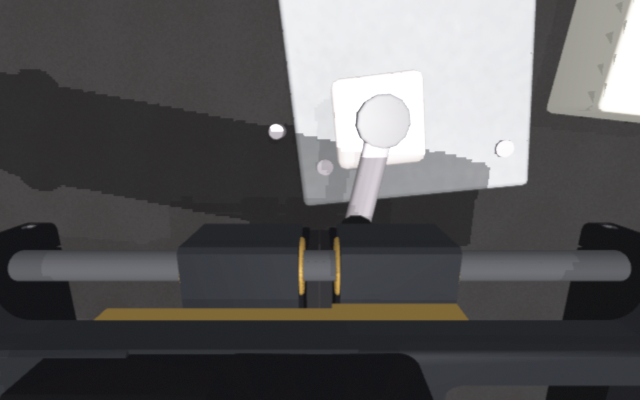

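The lever is at 70.8°, 1.24 rad, and against its stop, with the force risen to 31 N. Backing off in -x, then up.

Emit:
servo_tool(moves="0 -0.004 0 -0.03 0 0 1; 0 -0.012 0 -0.03 0 0 1; 0 -0.012 0 0 0 0 1; 0 -0.01 -0.005 0 0 0 1; 0 0 -0.025 0 0 0 1; 0 0 -0.03 0 0 0 1; 0 0 -0.03 0 0 0 1; 0 0 0 0 0 0 1; 0 0 0 0 0 0 1; 0 0 0 0 0 0 1")

```text
time_s: 19.28
tool_pos: [0.5166, -0.2234, 0.1826]
tool_rot: [-179.4, 0.3, 89.8]
force: [0.2, -0.1, -0.3]
grip_width: 0.0003
```

```bash
python3 cap.py 20; python3 lev.py;python3 - <<'E'
from h import *
from cell import env
for n in("scene","top"):
    c=env.read_camera(n);cv2.imwrite(f"pics/{n}_end.png",c["img"][:,:,::-1])
    P=cloud(c);m=(P[...,2]>.122)&(P[...,2]<.131)&(abs(P[...,0]-.57)<.04)&(abs(P[...,1]+.21)<.05);print(n,m.sum(),np.nanmean(P[m],0))
print(env.get_obs()["force"])
E
```

```text
ledge0 (np.float64(0.22998091578771496), np.float64(0.23005914403116684), np.int64(185)) now (np.float64(0.23579387032033872), np.float64(0.23578047052924325), np.int64(185))
tcp [ 0.5162 -0.2232  0.182 ] F [0.7 0.3 0. ] t 19.3333
lever 648 ang 69.34415623897729
knob-ish 562 [ 0.5592 -0.2292  0.119 ] [ 0.5788 -0.2097  0.1288] [ 0.5683 -0.2184  0.1257]
scene 34 [ 0.57191454 -0.21426132  0.12624578]
top 47 [ 0.56896234 -0.2197921   0.12668401]
[ 0.28532693 -0.12935494 -0.69973209]
```

View pics/scene_end.png

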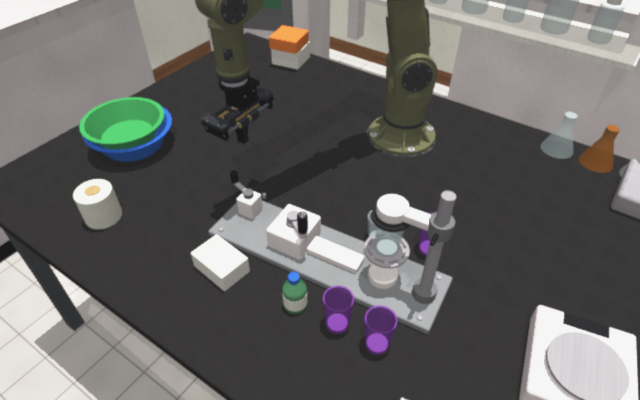

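The lock is at about 71°, 1.245 rad. The cap is raised about 6 mm, roughly 18 N. The robot is clear and the bystanders haven't moved. Handing in.

```bash
python3 -c "
from cell import env
print(env.sign_off())"
```

```text
the job is handed in; nothing more can be done
None
```

The jar is pressed against the cap at about 18 N, the lock lever is at its stop, and I handed the job in at about 19.5 s of robot time. The hand-in gives no verdict, so the figures below are my own last measurements.

**What I did:** I held the sleeve by friction and turned the crank clockwise about 323° (5.63 rad). I then let go, and the cap height did not change. I pushed the lever over to its stop with closed fingers and moved the arm clear.

**Last checks:**
- **Sealing force:** the cap had risen about 6 mm, which at 3 N per mm is about 18 N. This comes from camera depth only, good to about 0.3 mm (about 1 N). I did not measure the force directly.
- **Lock lever:** the knob position puts it at about 71° (1.245 rad of 1.25). A direct reading of the lever itself gave 69 to 71°.
- **Jar and bystanders:** in the final picture the jar stands upright on its stage and the bystanders look unmoved. I judged both by eye and did not measure them.
- **Robot:** wrist force was about 0 N, and the arm is touching nothing.

**What disagreed or went wrong:**
- **Fingertip height:** with the fingers closed, the cameras showed the tips about 13 mm above the TCP, not 11 mm below it as stated. Because of this my first attempt to grip the knob closed above it and missed, and my first push only moved the lever about 3 to 5°. Going lower fixed it.
- **Force at the stop:** the push peaked at about 31 N in x and 26 N in z at the wrist when the lever met its stop. That is about 41 N in total, well under the 120 N wrist limit. The contact was at the fingers, not the arm or gripper body, so I don't expect the 40 N limit for those to apply.

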